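Sort the cleaned parts and hold the blow-off valve at its mark

ROBOT

A 6-joint arm with a two-finger parallel gripper is mounted at the origin on the work surface. World frame = base frame: x ahead of the robot, y to its left, z up, the work surface at z = 0. Lengths are in m, angles in rad, forces in N, time in s.
With the tool pointing down it reaches from about 0.375 to 0.975 m from the base axis. Payload 3.8 kg.
Tool frame: the origin (TCP) lies on the centre line of the jaws, within the pads' length; the fingertips stand 25 mm ahead of it and the grasp point (between the pads) lies 6 mm ahead of it; z points along the fingers, y is the direction in which the jaws open and shut (so a half turn about z gives the same grasp; the last joint's range is limited). The gripper opens to 85 mm and grips with 20 to 120 N. Pads are 22 mm wide; open, the fingers measure 114 mm over their backs; the gripper's body (76 mm by 85 mm) begins 54 mm behind the grasp point. The pads swing forward as they close: fully open they stand 13 mm farther back than shut.
Start: joints at [-1.275, 0.264, 1.604, -0, 1.274, -0.037], TCP at [0.221, -0.638, 0.256] pointing down, gripper open.
Joint ranges: [-2.63, 2.63], [-0.94, 2.18], [0.31, 2.57], [-1.31, 4.45], [0, 2.66], [-2.55, 2.55]. Speed limits (rad/s): [2.57, 2.57, 3.14, 3.14, 3.14, 3.14].

INTERFACE

Orientations are given as a rotation vector (axis times angle).
In Python, from workcell import bot gives the robot as it stands.
- The arm moves only by the tool servo_tool, never from a script. Its argument "moves" is a list of rows, each a list of 3 entries, a list of its own where there are three numbers: the closure in counts, from 0 (fully open) to 255 (shut), then the shift along the tool's x, y, z in m, then the turn about the tool's z in rad. A call has exactly 8 rows; each row shifts and turns the pose as measured when the row begins, along the tool's axes as they then stand; what a row does not reach is not made up. A row lasts 1/12 s, in which the tool goes at most 41.7 mm and 7.16 degrees, less where a joint would pass 70% of its speed; a pose out of reach is approached as far as the arm can. A call is refused whole if a number of a shift passes 0.0417 or a number of a turn 0.125, either way. A call with a gripper value outside its range is refused whole. The fingers move at their own pace and stop on an object; "newtons" is the grip in N (left out, the last holds). Time passes only in rows, so rows that do not move let the fingers close, or fill a call up. It gives the time, the measured TCP pose, the force and the opening at its end, in the units of the state.
- bot.read_state(): the state, without advancing time (a new reading comes with each control period).
- bot.read_camera(name): name is "side" or "top"; returns a dict with "pixels" (384x512x3 uint8, red, green, blue), "depth" (384x512 float32, m along the optical axis (not along the pixel's ray), 0 where there is no reading), "intrinsics" (3x3 intrinsics, pixels), "dist" ([k1, k2, p1, p2, k3] as OpenCV has them; the pictures are not rectified), "R" (3x3) and "t" (3): a world point X has camera coordinates R X + t. Camera axes: x right, y down, z forward; pixel columns grow to the right and rows downward; lengths in m; the calibration is good to about 2 mm. A picture is of the moment at which its call begins.
- bot.finish_job(): hands the job in, once; it reports no verdict.
The state is a dict: "time": time; "q": joint angles; "joint_vel": joint speeds; "joint_torque": joint torques, N m; "tool_pos": TCP position; "tcp_rot": TCP orientation; "wrist_force": force on the tool from outside, world axes, zero at the start; "torque": the same for the moment, N m; "width": opening from 0.0 (shut) to 1.0 (fully open).
Only numpy, scipy, OpenCV 4.12 (cv2) and the standard library are available. Lean on these libraries where they do the work, as an engineer would, in place of code of your own. Each camera call takes 0.05 s, during which the arm holds its last target.

TASK

Get the cleaned turbocharger parts blown dry: lay the two shaft keys flat in the long narrow pan and put the two bushes in the square pan, each part down on the pan's floor and none on top of another. Then pull the spring-return bar of the air valve out until its middle is level with the white index blade beside it, and keep it there: finish while still holding the bar at the mark, without letting go. Leave the tools, bottles and other things on the bench where they are.

Things in the scene. Friction and masses are not known exactly. Their poses are not given: they have to be found in the camera images.
- key1_mid (a point): (sizes in mm) centre of a parallel shaft key: solid plain steel bar with round ends, 70 long (its x axis) x 16 wide (y) x 14 tall (z), about 0.12 kg, lying flat on the bench; the point is at its centre, 7 above its underside
- key2_mid (a point): (sizes in mm) centre of a parallel shaft key: solid plain steel bar with round ends, 70 long (its x axis) x 16 wide (y) x 14 tall (z), about 0.12 kg, lying flat on the bench; the point is at its centre, 7 above its underside
- bush1_mid (a point): (sizes in mm) centre of a bearing bush: plain steel sleeve, 36 outside, 22 bore, 26 tall, about 0.13 kg, standing on end (bore up, z); the point is on its axis half-way up, 13 above its underside
- bush2_mid (a point): (sizes in mm) centre of a bearing bush: plain steel sleeve, 36 outside, 22 bore, 26 tall, about 0.13 kg, standing on end (bore up, z); the point is on its axis half-way up, 13 above its underside
- long_pan: (sizes in mm) long narrow open aluminium pan for the keys, fixed to the bench: 200 (its x) x 90 (y) outside, 30 tall, walls and floor 3 thick; origin at the centre of its underside
- square_pan: (sizes in mm) square open aluminium pan for the bushes, fixed to the bench: 150 x 150 outside, 30 tall, walls and floor 3 thick; origin at the centre of its underside
- valve: (sizes in mm) spring-return air valve, fixed at the robot's left: green block 120 (x) x 80 (y), 72 tall, with a 40 wide cap reaching 88; origin under the block's centre. Its grey foot, 90 wide and 16 tall, runs from x = -215 to +70. The pull bar comes out along the valve's own -x, which points to the robot's right and somewhat back towards the robot
- pull_bar: (sizes in mm) steel grip bar of the slide, 16 thick (x), 70 long (y), 24 tall; origin at its centre, 82 above the bench, axes as the valve's. An 18 wide neck leads down to a 14 thick rod 40 above the bench. At rest it is 115 from the valve's origin, 55 from its block. Slides along the valve's -x, at most 80; a spring pulls it back, 3 N at rest plus 1.2 N per 10 mm; let go, it returns
- index: (sizes in mm) index mark: upright white blade, 3 thick (x), 14 wide (y), clamped on the valve's foot beside the bar's path, 10 clear of the bar's end on the valve's +y side; it reaches 4 above the bar's mid-height. Origin on the blade at the bar's mid-height, axes as the valve's. It stands 35 to 65 out from the resting bar. The bar is at the mark when its x in these axes is 0
- spanner: (sizes in mm) spanner, 160 long, lying at the near left; bystander; origin near its middle
- bearing_ring: (sizes in mm) flat steel ring, 68 outside, 48 bore, only 12 tall (much wider and flatter than the bushes); bystander, not to be sorted; origin at the centre of its underside
- mallet: (sizes in mm) soft-faced mallet with wooden handle, about 245 long, 36 high, lying at the robot's left; origin under its head; bystander
- spray_can: (sizes in mm) white can, 58 across, 180 tall, standing at the right by the red crate; bystander; origin at the centre of its underside
- oiler: (sizes in mm) small clear bottle with yellow cap, 40 across, 110 tall, standing at the far middle-left; bystander; origin at the centre of its underside
- grease_jar: (sizes in mm) white jar with black lid, 64 across, 70 tall, standing at the right; bystander; origin at the centre of its underside
Not all that is in view belongs to the job. What is shaped like the part that bears bush1_mid but orange or yellow is not meant.

How it is judged:
By the outcome, as a careful person would: the job done as asked, in the order asked, and still so for the second after the job is handed in, while the arm keeps its last pose, push and grip.
It also fails if it takes over 72 s, if anything falls off the work surface, if the arm or the gripper's body presses on something with over 40 N, if the wrist force passes 120 N, or if a joint passes its speed limit or range.

## Working session

There is one attempt and no reset: what is moved stays moved. The work goes in short steps, Python scripts to look and compute and a tool call to move; the robot and the scene stay as the last step left them, time stands still between calls to the robot, and variables do not carry over. Pictures are saved under pics/ and viewed, and the job is handed in when it is done.

Besides the shell and the picture viewer there is one more tool, called after ">>>" by a JSON object that holds its "api" and its "payload". servo_tool: Moves the arm, as the interface text tells. Its arguments: {"type":"object","properties":{"moves":{"type":"array","items":{"type":"array"}},"newtons":{"type":"number"}},"required":["moves"]}

```bash
ls; mkdir -p pics; cat > h.py <<'E'
import numpy as np, cv2
from workcell import bot
E
python3 - <<'E'
from h import *
s=bot.read_state(); print(s)
for n in ("top","side"):
    c=bot.read_camera(n); np.savez(f"{n}0.npz",**c)
    cv2.imwrite(f"pics/{n}0.png",cv2.resize(c["pixels"][:,:,::-1],(768,576),interpolation=cv2.INTER_CUBIC))
    print(n,c["intrinsics"],c["dist"],c["R"],c["t"])
E
```

```text
pics
{'time': 0.0, 'q': array([-1.27487888e+00,  2.64731257e-01,  1.60540510e+00, -9.38344713e-06,
        1.27368263e+00, -3.68858432e-02]), 'joint_vel': array([-0.00119197, -0.00036869,  0.00045365, -0.00092808,  0.00042196,
        0.00016508]), 'joint_torque': array([-3.61370454e-03, -5.15122426e+01, -3.67316365e+01, -2.52284481e-04,
        1.32242020e-02, -2.73606481e-06]), 'tool_pos': array([ 0.22032298, -0.63730574,  0.25495992]), 'tcp_rot': array([-3.09602154e+00, -5.19995792e-01,  4.65310858e-04]), 'wrist_force': array([ 0.2928395 , -0.35186913,  0.35044506]), 'torque': array([-0.01644281, -0.01564294,  0.00049489]), 'width': 0.9985193534366875}
top [[384.02846365   0.         253.65263161]
 [  0.         384.02846365 190.28262086]
 [  0.           0.           1.        ]] [0.01490165 0.         0.         0.         0.        ] [[ 0.0209026  -0.99976082 -0.00643275]
 [-0.9980053  -0.02048167 -0.05971527]
 [ 0.05956923  0.00766812 -0.99819472]] [-0.03776926  0.54082133  1.17080789]
side [[366.24646685   0.         259.41240436]
 [  0.         366.24646685 192.51765589]
 [  0.           0.           1.        ]] [-0.01533032  0.          0.          0.          0.        ] [[ 0.85903784 -0.51178401  0.01145106]
 [-0.39304317 -0.67373114 -0.62578225]
 [ 0.32798028  0.53306987 -0.77991374]] [-0.47321991  0.25676016  0.94415959]
```

View pics/top0.png

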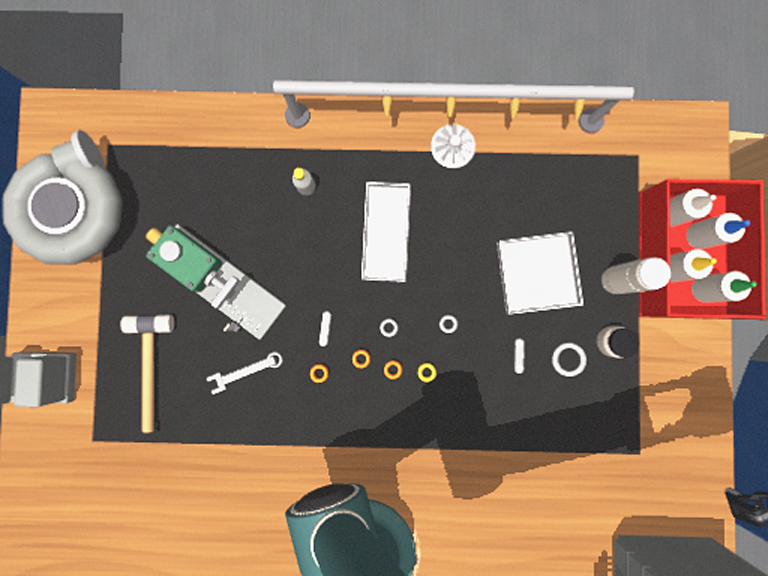

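View pics/side0.png

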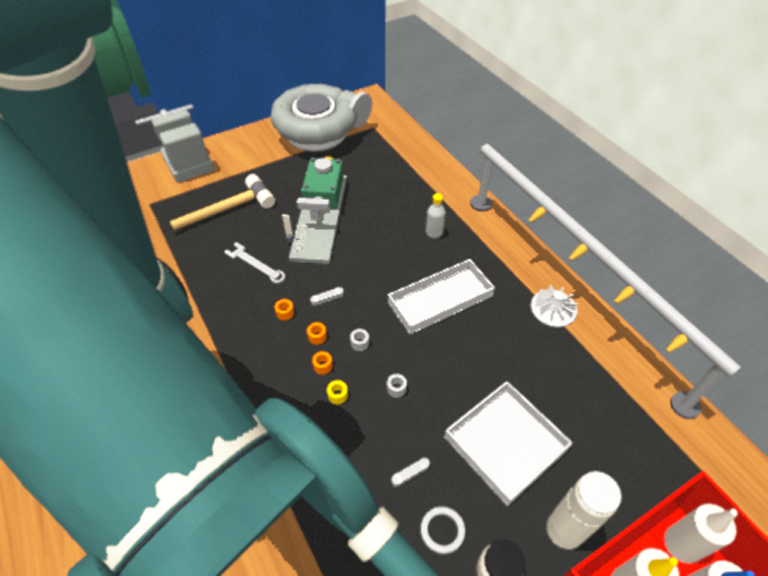

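```bash
cat >> h.py <<'E'
def ray(c,uv):
    p=cv2.undistortPoints(np.array(uv,float).reshape(-1,1,2),c["intrinsics"],c["dist"]).reshape(-1,2)
    d=np.c_[p,np.ones(len(p))]@c["R"]; o=-c["R"].T@c["t"]
    return o,d
def onz(c,uv,z):
    o,d=ray(c,uv); return o+d*((z-o[2])/d[:,2])[:,None]
def proj(c,X):
    return cv2.projectPoints(np.array(X,float).reshape(-1,1,3),cv2.Rodrigues(c["R"])[0],c["t"],c["intrinsics"],c["dist"])[0].reshape(-1,2)
def crop(c,u0,v0,u1,v1,f,name):
    cv2.imwrite("pics/"+name,cv2.resize(c["pixels"][v0:v1,u0:u1,::-1],None,fx=f,fy=f,interpolation=cv2.INTER_CUBIC))
E
python3 - <<'E'
from h import *
for n in ("top","side"):
    c=dict(np.load(f"{n}0.npz"))
    im=c["pixels"]; hsv=cv2.cvtColor(im,cv2.COLOR_RGB2HSV)
    m=((hsv[...,2]>110)&(hsv[...,1]<60)).astype(np.uint8)
    k,l,st,ce=cv2.connectedComponentsWithStats(m)
    print(n)
    for i in range(1,k):
        if st[i,4]<40 or st[i,4]>6000: continue
        uv=ce[i]
        cs,_=cv2.findContours((l==i).astype(np.uint8),0,2)
        r=cv2.minAreaRect(cs[0])
        for z in (0.0,0.014,0.026,.03): pass
        print(uv.round(1),st[i,4],np.round(onz(c,[uv],.014)[0,:2],4),np.round(onz(c,[uv],.026)[0,:2],4),"box",np.round(onz(c,cv2.boxPoints(r),.014)[:,:2],3).tolist())
c=dict(np.load("top0.npz")); crop(c,130,90,400,270,2.9,"crop_top.png")
c=dict(np.load("top0.npz")); crop(c,90,140,200,230,7,"crop_valve.png")
c=dict(np.load("side0.npz")); crop(c,150,90,300,300,2.8,"crop_side.png")
E
```

```text
top
[196.4  76.3] 176 [0.8975 0.1614] [0.8932 0.1594] box [[0.937, 0.183], [0.937, 0.135], [0.873, 0.133], [0.872, 0.181]]
[396.3  78.8] 221 [ 0.9005 -0.4659] [ 0.8962 -0.4616] box [[0.905, -0.428], [0.939, -0.507], [0.898, -0.523], [0.864, -0.444]]
[301.6  97.2] 689 [ 0.8371 -0.1707] [ 0.8334 -0.1693] box [[0.881, -0.124], [0.883, -0.215], [0.794, -0.216], [0.792, -0.126]]
[ 39.6 136.9] 4635 [0.6946 0.6442] [0.6923 0.6373] box [[0.72, 0.808], [0.856, 0.614], [0.659, 0.479], [0.526, 0.672]]
[201.9 122. ] 132 [0.7523 0.1397] [0.7494 0.138 ] box [[0.78, 0.162], [0.781, 0.125], [0.731, 0.123], [0.73, 0.161]]
[257.  154.1] 1988 [ 0.6548 -0.0346] [ 0.6529 -0.0346] box [[0.552, 0.015], [0.76, 0.01], [0.757, -0.085], [0.549, -0.079]]
[459.9 137.1] 491 [ 0.7198 -0.6618] [ 0.7173 -0.6555] box [[0.738, -0.608], [0.766, -0.705], [0.708, -0.72], [0.679, -0.622]]
[475.4 154.1] 545 [ 0.6676 -0.7083] [ 0.6656 -0.7015] box [[0.675, -0.647], [0.715, -0.759], [0.658, -0.777], [0.618, -0.665]]
[159.7 198.5] 1574 [0.5103 0.2635] [0.5099 0.2604] box [[0.566, 0.467], [0.663, 0.4], [0.498, 0.169], [0.402, 
[... 4570 characters left out ...]
x [[0.389, -0.367], [0.448, -0.402], [0.408, -0.458], [0.352, -0.424]]
[467.3 354.8] 1215 [ 0.7412 -0.6239] [ 0.7338 -0.6232] box [[0.69, -0.583], [0.826, -0.604], [0.801, -0.662], [0.671, -0.64]]
[248.9 356.5] 633 [ 0.3038 -0.3673] [ 0.3024 -0.3701] box [[0.26, -0.356], [0.336, -0.335], [0.349, -0.378], [0.274, -0.397]]
[321.4 375.5] 101 [ 0.423  -0.4846] [ 0.4199 -0.4858] box [[0.432, -0.46], [0.448, -0.469], [0.423, -0.502], [0.407, -0.493]]
[426.3 375.5] 308 [ 0.6256 -0.6058] [ 0.6198 -0.6054] box [[0.581, -0.594], [0.671, -0.597], [0.668, -0.625], [0.58, -0.621]]
[478.7 379.1] 178 [ 0.7212 -0.6723] [ 0.7141 -0.6709] box [[0.689, -0.65], [0.761, -0.677], [0.749, -0.691], [0.678, -0.664]]
```

View pics/crop_top.png

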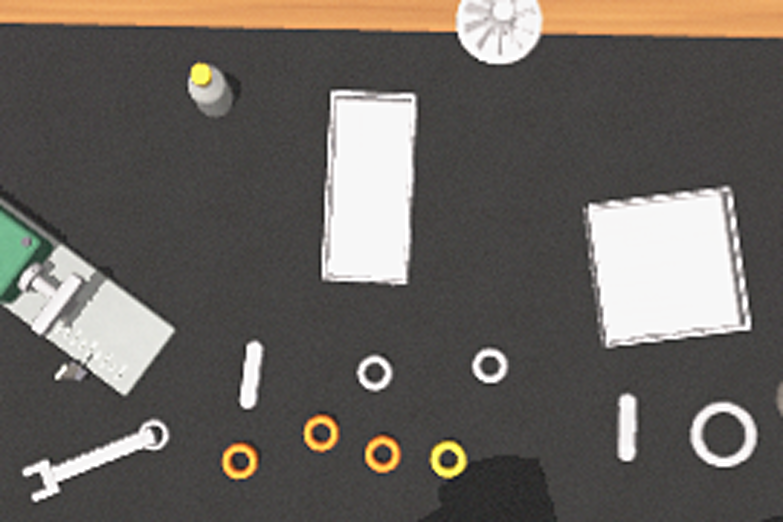

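View pics/crop_valve.png

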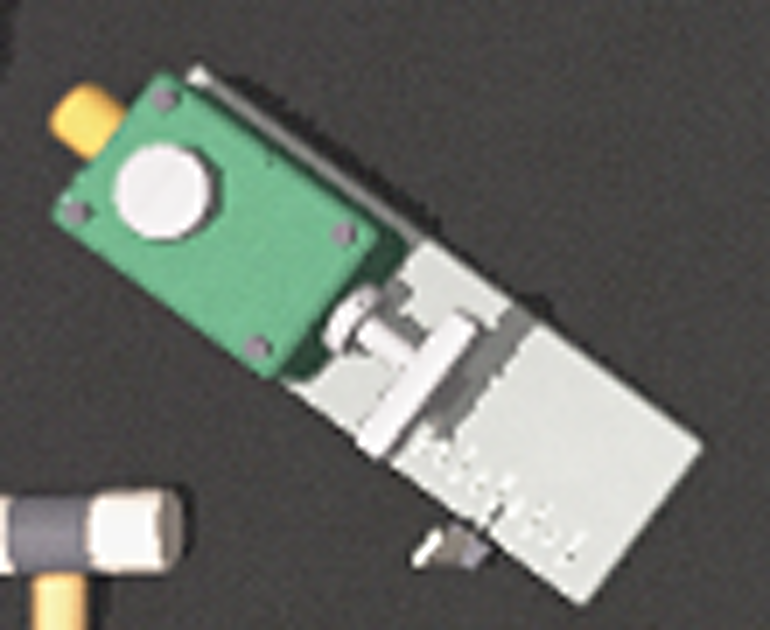

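View pics/crop_side.png

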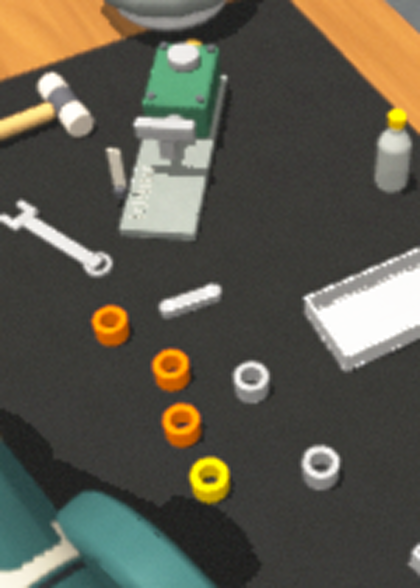

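```bash
python3 - <<'E'
from h import *
c=dict(np.load("top0.npz")); s=dict(np.load("side0.npz"))
def P(l,z): return onz(c,[(90+x/7-.43,140+y/7-.43) for x,y in l],z)
b=P([(467,312),(482,322),(375,460),(357,445)],.094); print("bar",b.round(4).tolist(),b.mean(0))
g=P([(165,72),(378,235),(272,380),(52,212)],.072); print("block",g.round(4).tolist(),g.mean(0))
f=P([(703,445),(583,605)],.016); print("foot end",f.round(4).tolist(), f.mean(0))
i=P([(412,565),(440,528),(426,547)],.086); print("idx",i.round(4).tolist())
crop(s,180,130,220,175,16,"crop_side_v.png")
crop(c,140,205,170,225,24,"crop_top_i.png")
E
```

```text
bar [[0.5488, 0.2547, 0.094], [0.5448, 0.2484, 0.094], [0.487, 0.2904, 0.094], [0.493, 0.298, 0.094]] [0.51842174 0.27288583 0.094     ]
block [[0.6496, 0.3919, 0.072], [0.5822, 0.2992, 0.072], [0.52, 0.3414, 0.072], [0.5891, 0.437, 0.072]] [0.58523531 0.36738244 0.072     ]
foot end [[0.4977, 0.169, 0.016], [0.4264, 0.2196, 0.016]] [0.462046   0.19430015 0.016     ]
idx [[0.444, 0.2758, 0.086], [0.4595, 0.2648, 0.086], [0.4516, 0.2703, 0.086]]
```

View pics/crop_side_v.png

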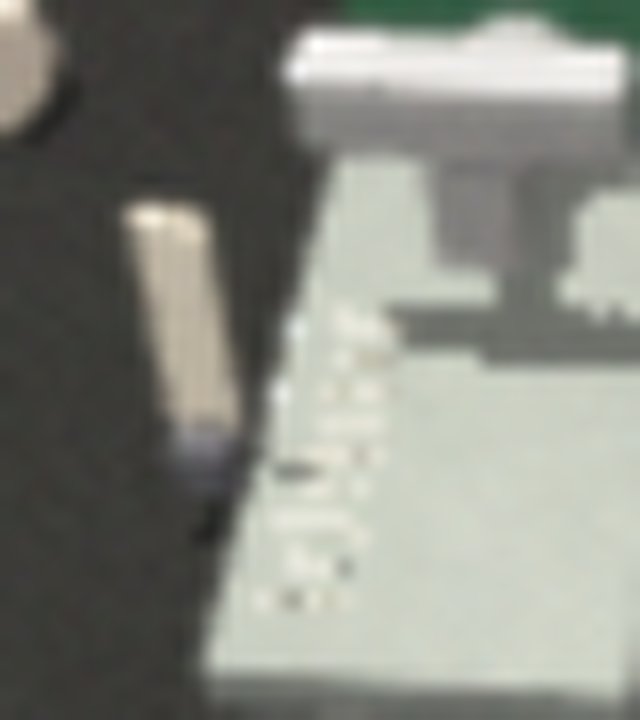

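View pics/crop_top_i.png

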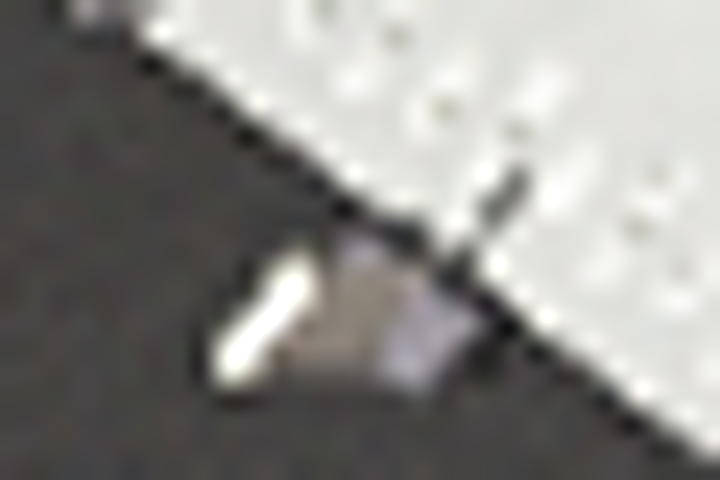

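```bash
cat >> h.py <<'E'
from scipy.spatial.transform import Rotation as Ro
def goal(x,y,z,yaw):
    s=bot.read_state(); R=Ro.from_rotvec(s["tcp_rot"]).as_matrix(); p=s["tool_pos"]
    d=R.T@(np.array([x,y,z])-p)
    cur=np.degrees(np.arctan2(R[1,0],R[0,0]))
    t=-(yaw-cur); t=(t+90)%180-90
    print("t",round(s["time"],2),"pos",p.round(4),"yaw",cur.round(2),"tilt",np.degrees(np.arccos(-R[2,2])).round(2),"F",s["wrist_force"].round(1),"w",round(s["width"],3),"q6",s["q"][5].round(2))
    print("shift",d.round(4),"turn",round(np.radians(t),4), "rows",(np.linalg.norm(d)/.0417).round(1))
E
python3 -c "
from h import *
goal(.405,-.312,.12,0)"
```

```text
t 0.1 pos [ 0.2203 -0.6374  0.2551] yaw 19.07 tilt 0.12 F [-0.3 -0.6 -0.4] w 1.002 q6 -0.04
shift [ 0.2808 -0.2469  0.1356] turn 0.3328 rows 9.5
```

>>> {"api": "servo_tool", "payload": {"moves": [[0,[0,0,0.02],0.111],[0,[0,0,0.02],0.111],[0,[0,0,0.02],0.111],[0,[0.019,-0.033,0],0],[0,[0.019,-0.033,0],0],[0,[0.019,-0.033,0],0],[0,[0.019,-0.033,0],0],[0,[0.019,-0.033,0],0]], "newtons": 40}}

```text
time: 0.77
tool_pos: [0.315, -0.473, 0.1852]
tcp_rot: [-3.135, 0.045, 0.01]
wrist_force: [1.0, -0.2, 0.5]
width: 0.998
```

```bash
python3 -c "
from h import *
goal(.405,-.312,.10,0)"
```

```text
t 0.77 pos [ 0.315  -0.473   0.1852] yaw -1.64 tilt 0.52 F [ 1.  -0.2  0.5] w 0.998 q6 0.57
shift [ 0.0859 -0.1629  0.0857] turn -0.0286 rows 4.9
```

>>> {"api": "servo_tool", "payload": {"moves": [[110,[0.018,-0.034,0.01],-0.028],[110,[0.018,-0.034,0.01],0],[110,[0.018,-0.034,0.01],0],[110,[0.018,-0.034,0.02],0],[110,[0.013,-0.025,0.02],0],[110,[0,0,0.012],0],[110,[0,0,0],0],[110,[0,0,0],0]]}}

```text
time: 1.43
tool_pos: [0.4029, -0.2982, 0.1005]
tcp_rot: [-3.132, -0.012, 0.012]
wrist_force: [-0.2, -0.8, 0.3]
width: 0.568
```

```bash
python3 -c "
from h import *
goal(.405,-.312,.029,0)
for n in ('top','side'):
    c=bot.read_camera(n); print(proj(c,[.405,-.312,.02]))
    u,v=proj(c,[.405,-.312,.02])[0].astype(int)
    crop(c,max(u-60,0),max(v-50,0),u+60,min(v+50,384),5,n+'1.png')
"
```

```text
t 1.43 pos [ 0.4029 -0.2982  0.1005] yaw 0.43 tilt 0.71 F [-0.2 -0.8  0.3] w 0.568 q6 0.87
shift [0.0025 0.0145 0.0714] turn 0.0076 rows 1.7
[[346.2715646  236.78180513]]
[[273.54445142 313.13015994]]
```

View pics/side1.png

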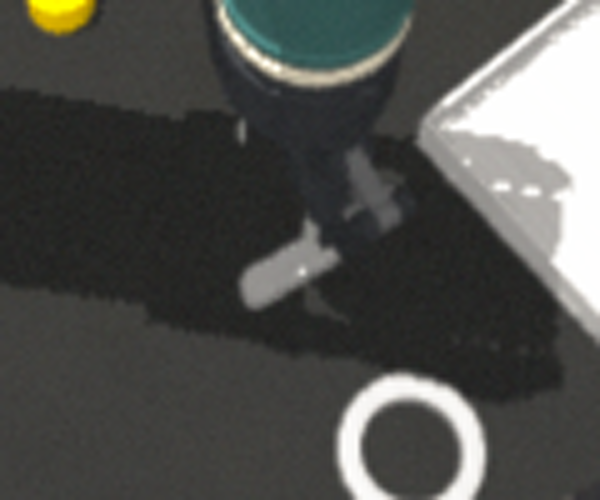

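View pics/top1.png

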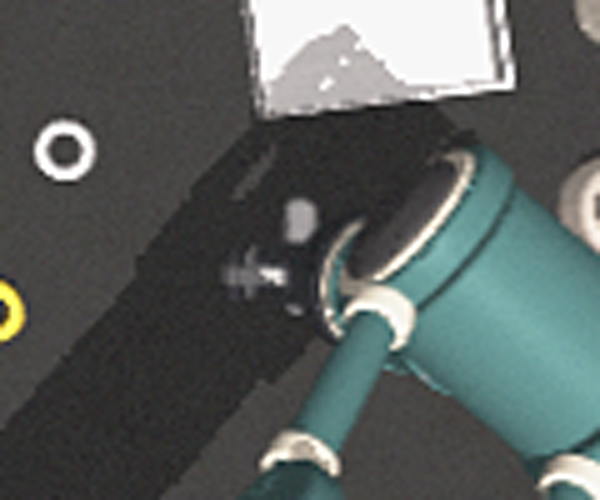

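>>> {"api": "servo_tool", "payload": {"moves": [[110,[0.0025,0.0145,0.01],0.007],[110,[0,0,0.015],0],[110,[0,0,0.015],0],[110,[0,0,0.01],0],[110,[0,0,0.006],0],[110,[0,0,0],0],[110,[0,0,0],0],[110,[0,0,0],0]]}}

```text
time: 2.2
tool_pos: [0.4086, -0.3255, 0.0515]
tcp_rot: [3.139, -0.018, 0.008]
wrist_force: [0.1, -0.0, -0.2]
width: 0.568
```

```bash
python3 -c "
from h import *
goal(.405,-.312,.029,0)"
```

```text
t 2.2 pos [ 0.4086 -0.3255  0.0515] yaw -0.65 tilt 0.34 F [ 0.1 -0.  -0.2] w 0.568 q6 0.86
shift [-0.0038 -0.0136  0.0225] turn -0.0114 rows 0.6
```

>>> {"api": "servo_tool", "payload": {"moves": [[110,[-0.0035,-0.0136,0.006],-0.011],[110,[0,0,0.004],0],[110,[0,0,0],0],[110,[0,0,0],0],[110,[0,0,0],0],[110,[0,0,0],0],[110,[0,0,0],0],[110,[0,0,0],0]]}}

```text
time: 2.87
tool_pos: [0.4088, -0.3158, 0.0459]
tcp_rot: [3.132, -0.001, 0.019]
wrist_force: [0.6, 0.8, 0.3]
width: 0.57
```

```bash
python3 -c "
from h import *
goal(.405,-.312,.029,0)"
```

```text
t 2.87 pos [ 0.4088 -0.3158  0.0459] yaw -0.02 tilt 0.89 F [0.6 0.8 0.3] w 0.57 q6 0.86
shift [-0.004  -0.004   0.0168] turn -0.0004 rows 0.4
```

>>> {"api": "servo_tool", "payload": {"moves": [[110,[-0.004,-0.004,0.006],0],[110,[0,0,0.006],0],[110,[0,0,0.006],0],[110,[0,0,0.002],0],[110,[0,0,0],0],[110,[0,0,0],0],[110,[0,0,0],0],[110,[0,0,0],0]]}}

```text
time: 3.53
tool_pos: [0.404, -0.3113, 0.0228]
tcp_rot: [3.133, -0.001, 0.017]
wrist_force: [-0.6, -0.2, -0.2]
width: 0.567
```

```bash
python3 -c "
from h import *
goal(.405,-.312,.029,0)
for n in ('top','side'):
    c=bot.read_camera(n)
    u,v=proj(c,[.405,-.312,.02])[0].astype(int)
    crop(c,max(u-40,0),max(v-40,0),u+40,min(v+40,384),6,n+'2.png')
goal(.405,-.312,.029,0)
"
```

```text
t 3.53 pos [ 0.404  -0.3113  0.0228] yaw -0.04 tilt 0.78 F [-0.6 -0.2 -0.2] w 0.567 q6 0.86
shift [ 0.0011  0.0008 -0.0062] turn -0.0007 rows 0.2
t 3.63 pos [ 0.4041 -0.3114  0.023 ] yaw -0.04 tilt 0.8 F [-0.8 -0.3 -0.3] w 0.57 q6 0.86
shift [ 0.0009  0.0007 -0.006 ] turn -0.0007 rows 0.1
```

View pics/side2.png

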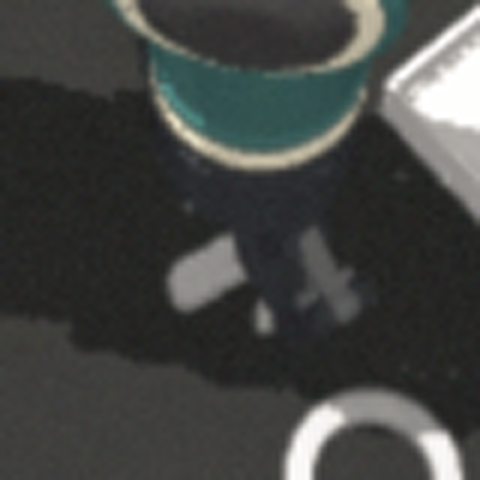

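>>> {"api": "servo_tool", "payload": {"moves": [[110,[0.0005,0.0005,-0.006],0],[110,[0,0,0],0],[110,[0,0,0],0],[220,[0,0,0],0],[220,[0,0,0],0],[220,[0,0,0],0],[220,[0,0,0],0],[220,[0,0,0],0]], "newtons": 50}}

```text
time: 4.3
tool_pos: [0.4056, -0.3127, 0.0312]
tcp_rot: [3.131, -0.001, 0.021]
wrist_force: [-0.2, 0.1, -0.5]
width: 0.169
```

```bash
python3 -c "
from h import *
goal(.600,-.035,.12,-1.5)"
```

```text
t 4.3 pos [ 0.4056 -0.3127  0.0312] yaw -0.04 tilt 0.97 F [-0.2  0.1 -0.5] w 0.169 q6 0.86
shift [ 0.1954 -0.2769 -0.089 ] turn 0.0255 rows 8.4
```

>>> {"api": "servo_tool", "payload": {"moves": [[220,[0,0,-0.02],0],[220,[0,0,-0.03],0],[220,[0.01,-0.015,-0.03],0.012],[220,[0.02,-0.028,-0.01],0.012],[220,[0.02,-0.028,0],0],[220,[0.02,-0.028,0],0],[220,[0.02,-0.028,0],0],[220,[0.02,-0.028,0],0]]}}

```text
time: 4.97
tool_pos: [0.5163, -0.1569, 0.1221]
tcp_rot: [3.134, -0.059, 0.013]
wrist_force: [1.3, -0.9, -1.3]
width: 0.17
```

```bash
python3 -c "
from h import *
goal(.605,-.035,.10,-1.5)"
```

```text
t 4.97 pos [ 0.5163 -0.1569  0.1221] yaw -2.15 tilt 0.6 F [ 1.3 -0.9 -1.3] w 0.17 q6 1.27
shift [ 0.0839 -0.1253  0.022 ] turn -0.0114 rows 3.7
```

>>> {"api": "servo_tool", "payload": {"moves": [[220,[0.02,-0.03,0],-0.01],[220,[0.02,-0.03,0.005],0],[220,[0.016,-0.025,0.005],0],[220,[0.008,-0.013,0.005],0],[220,[0.003,-0.005,0],0],[220,[0,0,0],0],[220,[0,0,0],0],[220,[0,0,0],0]]}}

```text
time: 5.63
tool_pos: [0.5902, -0.045, 0.1038]
tcp_rot: [3.136, -0.031, 0.009]
wrist_force: [0.0, -0.2, -1.4]
width: 0.171
```

```bash
python3 -c "
from h import *
for n in ('top','side'):
    c=bot.read_camera(n)
    u,v=proj(c,[.65,-.035,.02])[0].astype(int)
    crop(c,max(u-70,0),max(v-60,0),u+70,min(v+60,384),5,n+'3.png')
goal(.605,-.035,.034,-1.5)
"
```

```text
t 5.73 pos [ 0.5901 -0.0454  0.104 ] yaw -1.17 tilt 0.47 F [ 0.3 -0.7 -1.8] w 0.164 q6 1.48
shift [ 0.0143 -0.0111  0.07  ] turn 0.0057 rows 1.7
```

View pics/side3.png

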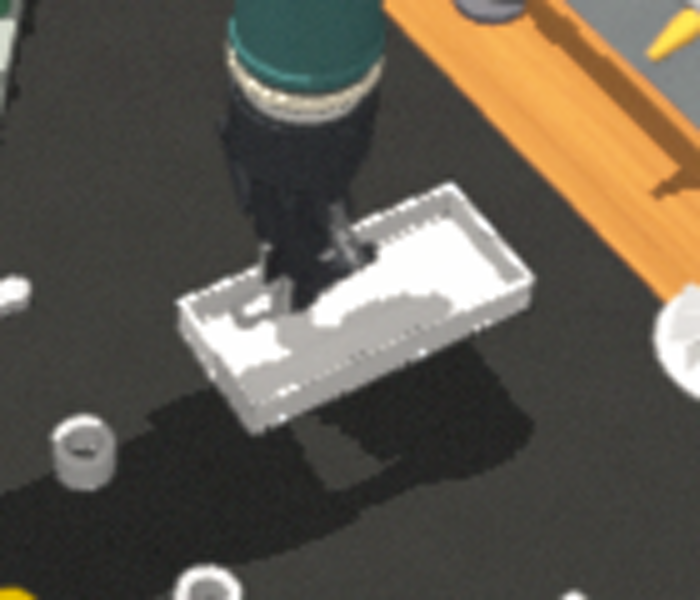

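View pics/top3.png

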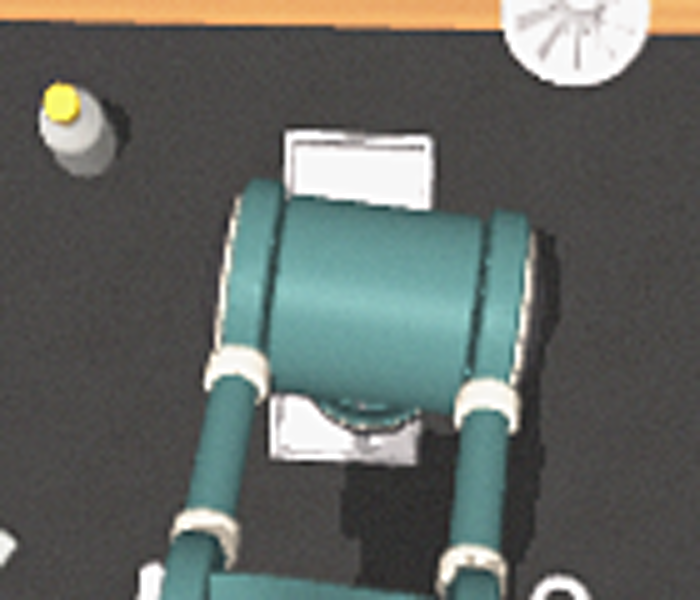

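>>> {"api": "servo_tool", "payload": {"moves": [[220,[0.014,-0.011,0.01],0.006],[220,[0,0,0.01],0],[220,[0,0,0.012],0],[220,[0,0,0.01],0],[220,[0,0,0.004],0],[220,[0,0,0],0],[220,[0,0,0],0],[220,[0,0,0],0]]}}

```text
time: 6.4
tool_pos: [0.6012, -0.0415, 0.0554]
tcp_rot: [3.134, -0.054, 0.006]
wrist_force: [0.0, 0.2, -1.6]
width: 0.167
```

```bash
python3 -c "
from h import *
goal(.605,-.035,.034,-1.5)
"
```

```text
t 6.4 pos [ 0.6012 -0.0415  0.0554] yaw -1.97 tilt 0.47 F [ 0.   0.2 -1.6] w 0.167 q6 1.5
shift [ 0.0035 -0.0068  0.0214] turn -0.0082 rows 0.5
```

>>> {"api": "servo_tool", "payload": {"moves": [[220,[0.004,-0.007,0.005],0],[220,[0,0,0.006],0],[220,[0,0,0.006],0],[220,[0,0,0.003],0],[220,[0,0,0],0],[220,[0,0,0],0],[220,[0,0,0],0],[220,[0,0,0],0]]}}

```text
time: 7.07
tool_pos: [0.607, -0.0338, 0.0345]
tcp_rot: [3.134, -0.053, 0.009]
wrist_force: [0.2, 0.3, -1.7]
width: 0.164
```

```bash
python3 -c "
from h import *
goal(.605,-.035,.034,-1.5)
"
```

```text
t 7.07 pos [ 0.607  -0.0338  0.0345] yaw -1.92 tilt 0.55 F [ 0.2  0.3 -1.7] w 0.164 q6 1.52
shift [-0.002   0.0013  0.0005] turn -0.0074 rows 0.1
```

>>> {"api": "servo_tool", "payload": {"moves": [[220,[0,0,0.001],0],[220,[0,0,0],0],[145,[0,0,0],0],[145,[0,0,0],0],[145,[0,0,0],0],[145,[0,0,-0.01],0],[145,[0,0,-0.02],0],[145,[0,0,-0.03],0]]}}

```text
time: 7.73
tool_pos: [0.6027, -0.0332, 0.0912]
tcp_rot: [3.134, -0.053, -0.007]
wrist_force: [0.3, 0.0, 0.5]
width: 0.433
```

```bash
python3 -c "
from h import *
goal(.451,.087,.10,-5.4)
"
```

```text
t 7.73 pos [ 0.6027 -0.0332  0.0912] yaw -1.95 tilt 0.45 F [0.3 0.  0.5] w 0.433 q6 1.52
shift [-0.1557 -0.1149 -0.009 ] turn 0.0602 rows 4.6
```

>>> {"api": "servo_tool", "payload": {"moves": [[110,[-0.02,-0.015,-0.01],0.03],[110,[-0.028,-0.02,0],0.03],[110,[-0.028,-0.02,0],0],[110,[-0.028,-0.02,0],0],[110,[-0.024,-0.019,0],0],[110,[-0.012,-0.01,0],0],[110,[-0.004,-0.003,0],0],[110,[0,0,0],0]]}}

```text
time: 8.4
tool_pos: [0.4735, 0.0878, 0.1158]
tcp_rot: [3.132, -0.158, 0.038]
wrist_force: [-0.7, -0.2, 1.1]
width: 0.569
```

```bash
python3 -c "
from h import *
for n in ('top','side'):
    c=bot.read_camera(n)
    u,v=proj(c,[.60,-.0,.02])[0].astype(int)
    crop(c,max(u-70,0),max(v-60,0),u+70,min(v+80,384),5,n+'4.png')
goal(.451,.087,.030,-5.4)
"
```

```text
t 8.5 pos [0.475 0.087 0.116] yaw -5.83 tilt 1.49 F [ 0.1 -0.8 -0.4] w 0.569 q6 1.82
shift [-0.0261  0.0021  0.0853] turn -0.0075 rows 2.1
```

View pics/side4.png

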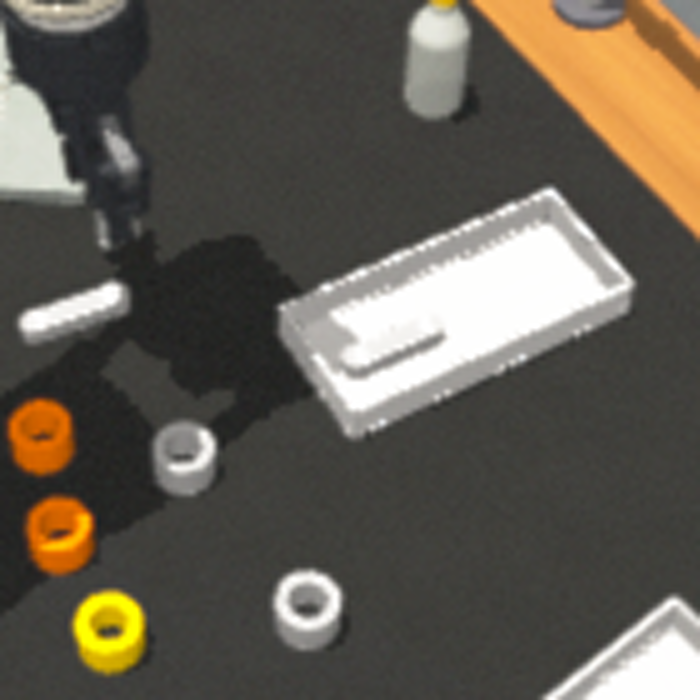

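View pics/top4.png

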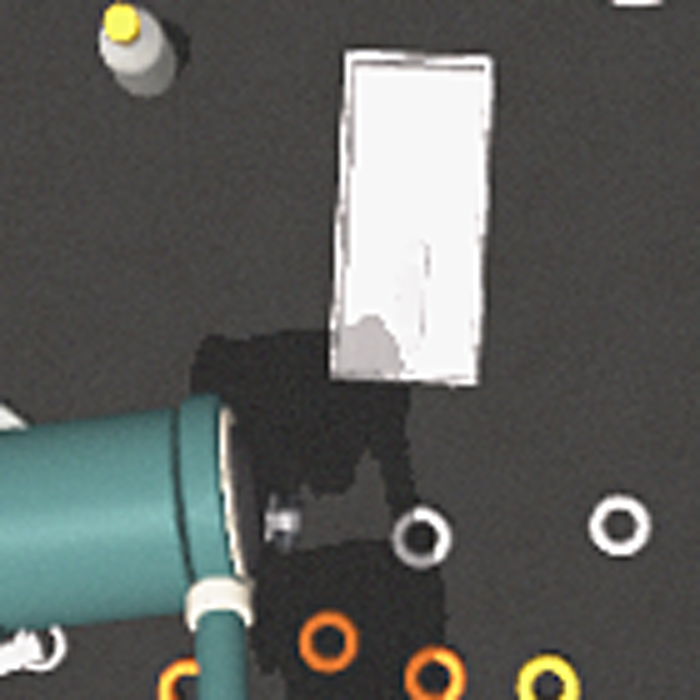

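>>> {"api": "servo_tool", "payload": {"moves": [[110,[-0.02,0.002,0.01],-0.007],[110,[-0.006,0,0.012],0],[110,[0,0,0.015],0],[110,[0,0,0.012],0],[110,[0,0,0.006],0],[110,[0,0,0.003],0],[110,[0,0,0],0],[110,[0,0,0],0]]}}

```text
time: 9.17
tool_pos: [0.4615, 0.0821, 0.059]
tcp_rot: [3.131, -0.16, 0.057]
wrist_force: [0.3, -0.1, -0.2]
width: 0.566
```

```bash
python3 -c "
from h import *
goal(.451,.087,.030,-5.4)
"
```

```text
t 9.17 pos [0.4615 0.0821 0.059 ] yaw -5.85 tilt 2.11 F [ 0.3 -0.1 -0.2] w 0.566 q6 1.82
shift [-0.012  -0.0039  0.0286] turn -0.0078 rows 0.8
```

>>> {"api": "servo_tool", "payload": {"moves": [[110,[-0.012,-0.005,0.006],-0.007],[110,[0,0,0.006],0],[110,[0,0,0.006],0],[110,[0,0,0.004],0],[110,[0,0,0],0],[110,[0,0,0],0],[110,[0,0,0],0],[110,[0,0,0],0]]}}

```text
time: 9.83
tool_pos: [0.4517, 0.0891, 0.0362]
tcp_rot: [3.132, -0.147, 0.062]
wrist_force: [-0.0, -0.3, 0.1]
width: 0.571
```

```bash
python3 -c "
from h import *
goal(.451,.087,.030,-5.4)
"
```

```text
t 9.83 pos [0.4517 0.0891 0.0362] yaw -5.38 tilt 2.29 F [-0.  -0.3  0.1] w 0.571 q6 1.83
shift [-0.0007  0.0021  0.0061] turn 0.0003 rows 0.2
```

>>> {"api": "servo_tool", "payload": {"moves": [[110,[0,0.002,0.006],0],[110,[0,0,0.002],0],[110,[0,0,0],0],[220,[0,0,0],0],[220,[0,0,0],0],[220,[0,0,0],0],[220,[0,0,0],0],[220,[0,0,0],0]]}}

```text
time: 10.5
tool_pos: [0.4527, 0.0868, 0.0281]
tcp_rot: [3.132, -0.148, 0.064]
wrist_force: [0.7, 0.4, -0.9]
width: 0.168
```

```bash
python3 -c "
from h import *
goal(.700,-.035,.12,-1.5)
"
```

```text
t 10.5 pos [0.4527 0.0868 0.0281] yaw -5.41 tilt 2.38 F [ 0.7  0.4 -0.9] w 0.168 q6 1.82
shift [ 0.2612  0.0982 -0.0808] turn -0.0682 rows 7.0
```

>>> {"api": "servo_tool", "payload": {"moves": [[220,[0,0,-0.02],0],[220,[0,0,-0.03],0],[220,[0.015,0.005,-0.025],-0.03],[220,[0.03,0.011,-0.005],-0.03],[220,[0.03,0.012,0],0],[220,[0.03,0.012,0],0],[220,[0.03,0.012,0],0],[220,[0.03,0.012,0],0]]}}

```text
time: 11.17
tool_pos: [0.6057, 0.0156, 0.1122]
tcp_rot: [3.133, -0.04, 0.041]
wrist_force: [0.8, -0.4, -1.1]
width: 0.166
```

```bash
python3 -c "
from h import *
goal(.700,-.035,.10,-1.5)
"
```

```text
t 11.17 pos [0.6057 0.0156 0.1122] yaw -1.47 tilt 1.56 F [ 0.8 -0.4 -1.1] w 0.166 q6 1.59
shift [0.0953 0.0481 0.0151] turn 0.0005 rows 2.6
```

>>> {"api": "servo_tool", "payload": {"moves": [[220,[0.028,0.014,0],0],[220,[0.025,0.013,0],0],[220,[0.015,0.008,0.005],0],[220,[0.008,0.004,0.005],0],[220,[0.004,0.002,0.005],0],[220,[0,0,0],0],[220,[0,0,0],0],[220,[0,0,0],0]]}}

```text
time: 11.83
tool_pos: [0.6907, -0.0322, 0.0947]
tcp_rot: [3.133, -0.045, 0.036]
wrist_force: [-0.3, 0.1, -0.2]
width: 0.168
```

```bash
python3 -c "
from h import *
goal(.700,-.035,.034,-1.5)
"
```

```text
t 11.83 pos [ 0.6907 -0.0322  0.0947] yaw -1.63 tilt 1.38 F [-0.3  0.1 -0.2] w 0.168 q6 1.52
shift [0.008  0.0021 0.0609] turn -0.0022 rows 1.5
```

>>> {"api": "servo_tool", "payload": {"moves": [[220,[0.01,0.002,0.01],0],[220,[0,0,0.014],0],[220,[0,0,0.012],0],[220,[0,0,0.007],0],[220,[0,0,0.004],0],[220,[0,0,0],0],[220,[0,0,0],0],[220,[0,0,0],0]]}}

```text
time: 12.5
tool_pos: [0.6947, -0.0307, 0.0437]
tcp_rot: [3.134, -0.039, 0.024]
wrist_force: [0.4, 0.5, -2.0]
width: 0.173
```

```bash
python3 -c "
from h import *
goal(.700,-.035,.032,-1.5)
for n in ('top','side'):
    c=bot.read_camera(n)
    u,v=proj(c,[.66,-.03,.02])[0].astype(int)
    crop(c,max(u-60,0),max(v-60,0),u+60,min(v+60,384),5,n+'5.png')
goal(.700,-.035,.032,-1.5)
"
```

```text
t 12.5 pos [ 0.6947 -0.0307  0.0437] yaw -1.42 tilt 0.97 F [ 0.4  0.5 -2. ] w 0.173 q6 1.52
shift [0.0052 0.0041 0.0118] turn 0.0014 rows 0.3
t 12.6 pos [ 0.6952 -0.0308  0.0442] yaw -1.42 tilt 1.02 F [ 0.3  0.3 -0.6] w 0.165 q6 1.52
shift [0.0047 0.004  0.0123] turn 0.0014 rows 0.3
```

View pics/side5.png

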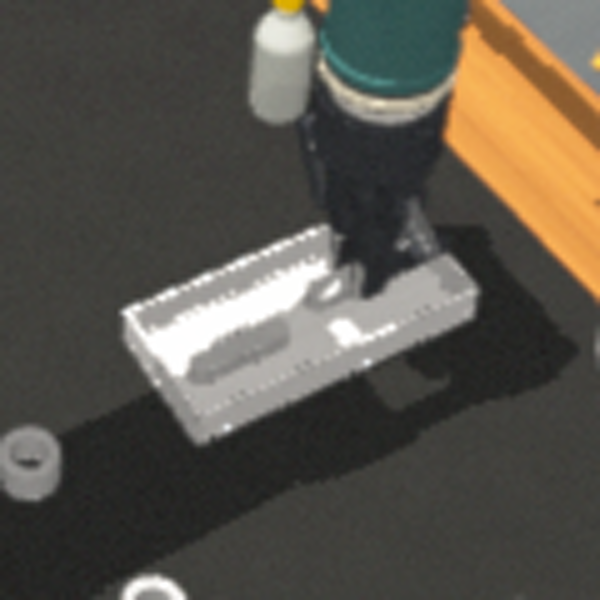

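Key 1 hangs over the pan's far half, with clear space before key 2 (at crop (240,350)).

>>> {"api": "servo_tool", "payload": {"moves": [[220,[0.004,0.004,0.005],0],[220,[0,0,0.004],0],[220,[0,0,0.003],0],[220,[0,0,0],0],[220,[0,0,0],0],[220,[0,0,0],0],[220,[0,0,0],0],[220,[0,0,0],0]]}}

```text
time: 13.27
tool_pos: [0.7018, -0.0361, 0.0332]
tcp_rot: [3.134, -0.04, 0.032]
wrist_force: [0.9, 0.1, -2.3]
width: 0.169
```

```bash
python3 -c "
from h import *
goal(.700,-.035,.032,-1.5)
"
```

```text
t 13.27 pos [ 0.7018 -0.0361  0.0332] yaw -1.46 tilt 1.25 F [ 0.9  0.1 -2.3] w 0.169 q6 1.52
shift [-0.0018 -0.0011  0.0011] turn 0.0008 rows 0.1
```

>>> {"api": "servo_tool", "payload": {"moves": [[220,[0,0,0.0015],0],[220,[0,0,0],0],[145,[0,0,0],0],[145,[0,0,0],0],[145,[0,0,0],0],[145,[0,0,-0.01],0],[145,[0,0,-0.02],0],[145,[0,0,-0.03],0]]}}

```text
time: 13.93
tool_pos: [0.696, -0.0351, 0.0875]
tcp_rot: [3.135, -0.04, 0.014]
wrist_force: [0.2, 0.3, 0.7]
width: 0.435
```

```bash
python3 -c "
from h import *
goal(.456,-.045,.10,0)
"
```

```text
t 13.93 pos [ 0.696  -0.0351  0.0875] yaw -1.45 tilt 0.63 F [0.2 0.3 0.7] w 0.435 q6 1.52
shift [-0.2395  0.016  -0.0145] turn -0.0253 rows 5.8
```

>>> {"api": "servo_tool", "payload": {"moves": [[75,[-0.02,0.001,-0.012],0],[75,[-0.033,0.002,0],0],[75,[-0.036,0.002,0],0],[75,[-0.036,0.002,0],0],[75,[-0.036,0.003,0],0],[75,[-0.03,0.002,0],0],[75,[-0.018,0.002,0],0],[75,[-0.008,0,0],0]]}}

```text
time: 14.6
tool_pos: [0.4828, -0.0444, 0.1124]
tcp_rot: [3.132, -0.038, 0.064]
wrist_force: [-0.2, 0.3, -0.2]
width: 0.71
```

```bash
python3 -c "
from h import *
for n in ('top','side'):
    c=bot.read_camera(n)
    u,v=proj(c,[.56,-.04,.02])[0].astype(int)
    crop(c,max(u-70,0),max(v-80,0),u+70,min(v+80,384),4,n+'6.png')
goal(.456,-.045,.033,0)
"
```

```text
t 14.7 pos [ 0.4844 -0.0443  0.1126] yaw -1.38 tilt 2.46 F [0.5 0.2 0.3] w 0.704 q6 1.46
shift [-0.0317  0.0007  0.0783] turn -0.024 rows 2.0
```

View pics/side6.png

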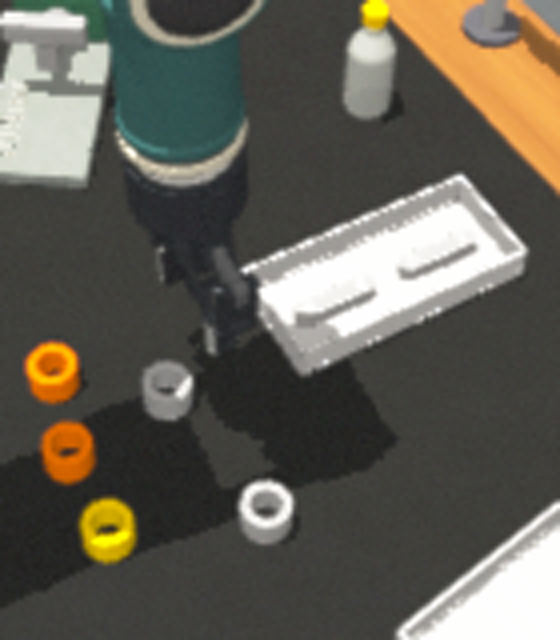

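View pics/top6.png

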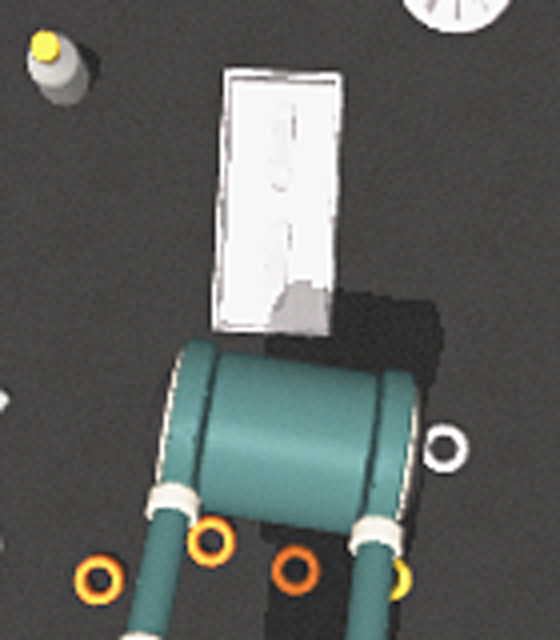

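>>> {"api": "servo_tool", "payload": {"moves": [[75,[-0.018,0,0.01],-0.02],[75,[-0.012,0,0.012],0],[75,[-0.004,0,0.012],0],[75,[0,0,0.01],0],[75,[0,0,0.006],0],[75,[0,0,0.003],0],[75,[0,0,0],0],[75,[0,0,0],0]]}}

```text
time: 15.37
tool_pos: [0.4688, -0.0456, 0.0632]
tcp_rot: [3.128, -0.004, 0.098]
wrist_force: [0.3, 0.3, -0.6]
width: 0.706
```

```bash
python3 -c "
from h import *
goal(.456,-.045,.033,0)
"
```

```text
t 15.37 pos [ 0.4688 -0.0456  0.0632] yaw -0.13 tilt 3.67 F [ 0.3  0.3 -0.6] w 0.706 q6 1.43
shift [-0.0147 -0.0009  0.0293] turn -0.0023 rows 0.8
```

>>> {"api": "servo_tool", "payload": {"moves": [[75,[-0.008,-0.001,0.002],0],[75,[-0.006,0,0.004],0],[75,[-0.003,0,0.006],0],[75,[0,0,0.006],0],[75,[0,0,0.004],0],[75,[0,0,0],0],[75,[0,0,0],0],[75,[0,0,0],0]]}}

```text
time: 16.03
tool_pos: [0.4531, -0.0448, 0.0389]
tcp_rot: [3.128, -0.004, 0.102]
wrist_force: [-0.5, -0.5, 1.2]
width: 0.709
```

```bash
python3 -c "
from h import *
goal(.456,-.045,.033,0)
for n in ('top','side'):
    c=bot.read_camera(n)
    u,v=proj(c,[.456,-.04,.02])[0].astype(int)
    crop(c,max(u-40,0),max(v-40,0),u+40,min(v+40,384),6,n+'7.png')
goal(.456,-.045,.033,0)
"
```

```text
t 16.03 pos [ 0.4531 -0.0448  0.0389] yaw -0.13 tilt 3.79 F [-0.5 -0.5  1.2] w 0.709 q6 1.42
shift [0.0025 0.0001 0.006 ] turn -0.0023 rows 0.2
t 16.13 pos [ 0.4533 -0.0449  0.0391] yaw -0.13 tilt 3.82 F [ 0.  -0.6  0.8] w 0.705 q6 1.42
shift [0.0022 0.     0.0063] turn -0.0023 rows 0.2
```

View pics/side7.png

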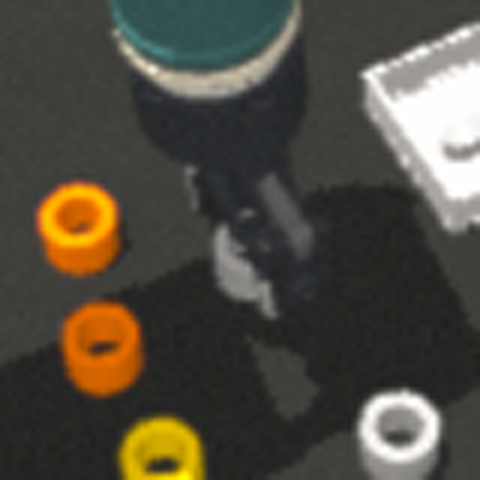

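>>> {"api": "servo_tool", "payload": {"moves": [[75,[0.003,0,0.006],0],[75,[0,0,0.001],0],[75,[0,0,0],0],[180,[0,0,0],0],[180,[0,0,0],0],[180,[0,0,0],0],[180,[0,0,0],0],[180,[0,0,0],0]]}}

```text
time: 16.8
tool_pos: [0.4588, -0.0451, 0.0327]
tcp_rot: [3.127, -0.004, 0.107]
wrist_force: [0.3, 0.1, -0.9]
width: 0.392
```

```bash
python3 -c "
from h import *
goal(.54,-.350,.12,0)
"
```

```text
t 16.8 pos [ 0.4588 -0.0451  0.0327] yaw -0.13 tilt 3.97 F [ 0.3  0.1 -0.9] w 0.392 q6 1.43
shift [ 0.0876  0.3057 -0.0777] turn -0.0022 rows 7.9
```

>>> {"api": "servo_tool", "payload": {"moves": [[180,[0,0,-0.02],0],[180,[0,0,-0.03],0],[180,[0.01,0.015,-0.03],0],[180,[0.017,0.032,-0.01],0],[180,[0.017,0.035,0],0],[180,[0.017,0.035,0],0],[180,[0.017,0.035,0],0],[180,[0.017,0.035,0],0]]}}

```text
time: 17.47
tool_pos: [0.5422, -0.2309, 0.1303]
tcp_rot: [3.131, 0.011, 0.089]
wrist_force: [0.3, 0.3, -0.0]
width: 0.393
```

```bash
python3 -c "
from h import *
goal(.605,-.346,.10,5)
"
```

```text
t 17.47 pos [ 0.5422 -0.2309  0.1303] yaw 0.42 tilt 3.29 F [ 0.3  0.3 -0. ] w 0.393 q6 1.1
shift [0.0601 0.1153 0.0348] turn -0.0799 rows 3.2
```

>>> {"api": "servo_tool", "payload": {"moves": [[180,[0.016,0.034,0],-0.04],[180,[0.016,0.03,0.005],-0.04],[180,[0.011,0.018,0.01],0],[180,[0.006,0.009,0.01],0],[180,[0.003,0.004,0.005],0],[180,[0,0,0],0],[180,[0,0,0],0],[180,[0,0,0],0]]}}

```text
time: 18.13
tool_pos: [0.6034, -0.3366, 0.1017]
tcp_rot: [3.124, 0.131, 0.089]
wrist_force: [0.4, -0.1, -1.0]
width: 0.395
```

```bash
python3 -c "
from h import *
goal(.605,-.346,.036,5)
"
```

```text
t 18.13 pos [ 0.6034 -0.3366  0.1017] yaw 4.84 tilt 3.36 F [ 0.4 -0.1 -1. ] w 0.395 q6 0.92
shift [-0.0029  0.0084  0.0658] turn -0.0028 rows 1.6
```

>>> {"api": "servo_tool", "payload": {"moves": [[180,[-0.001,0.009,0.012],0],[180,[0,0,0.014],0],[180,[0,0,0.012],0],[180,[0,0,0.01],0],[180,[0,0,0.005],0],[180,[0,0,0.002],0],[180,[0,0,0],0],[180,[0,0,0],0]]}}

```text
time: 18.8
tool_pos: [0.6041, -0.3424, 0.0405]
tcp_rot: [3.126, 0.137, 0.084]
wrist_force: [-0.1, -0.2, -0.8]
width: 0.393
```

```bash
python3 -c "
from h import *
goal(.605,-.346,.036,5)
for n in ('top','side'):
    c=bot.read_camera(n)
    u,v=proj(c,[.58,-.35,.02])[0].astype(int)
    crop(c,max(u-60,0),max(v-60,0),u+60,min(v+60,384),5,n+'8.png')
goal(.605,-.346,.036,5)
"
```

```text
t 18.8 pos [ 0.6041 -0.3424  0.0405] yaw 5.03 tilt 3.16 F [-0.1 -0.2 -0.8] w 0.393 q6 0.9
shift [0.0003 0.0036 0.0045] turn 0.0005 rows 0.1
t 18.9 pos [ 0.6044 -0.3426  0.0411] yaw 5.03 tilt 3.2 F [ 0.2  0.2 -0.7] w 0.392 q6 0.9
shift [-0.      0.0034  0.0051] turn 0.0005 rows 0.1
```

View pics/side8.png

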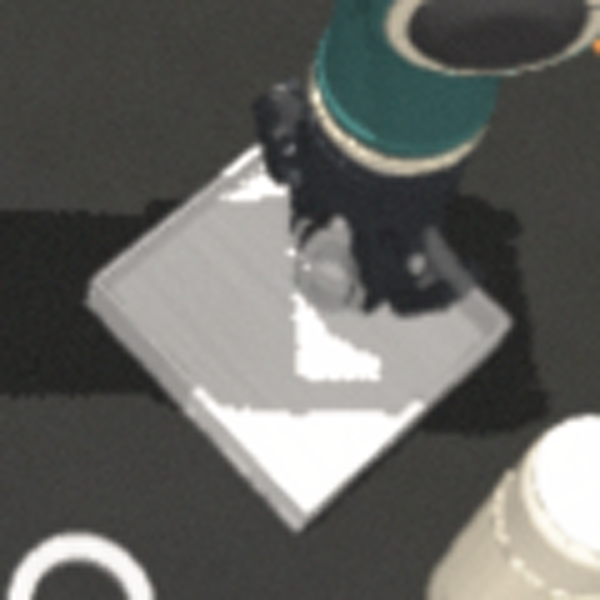

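>>> {"api": "servo_tool", "payload": {"moves": [[180,[0,0.003,0.003],0],[180,[0,0,0.003],0],[180,[0,0,0.001],0],[180,[0,0,0],0],[180,[0,0,0],0],[115,[0,0,0],0],[115,[0,0,0],0],[115,[0,0,0],0]]}}

```text
time: 19.57
tool_pos: [0.6076, -0.3477, 0.0372]
tcp_rot: [3.122, 0.136, 0.094]
wrist_force: [0.8, 0.2, -0.1]
width: 0.549
```

```bash
python3 -c "
from h import *
goal(.466,-.166,.10,0)
"
```

```text
t 19.57 pos [ 0.6076 -0.3477  0.0372] yaw 5.03 tilt 3.56 F [ 0.8  0.2 -0.1] w 0.549 q6 0.9
shift [-0.1212 -0.1921 -0.0736] turn 0.0877 rows 5.7
```

>>> {"api": "servo_tool", "payload": {"moves": [[115,[0,0,-0.01],0],[115,[0,0,-0.025],0],[115,[0,0,-0.03],0],[75,[-0.01,-0.018,-0.01],0.03],[75,[-0.018,-0.03,0],0.03],[75,[-0.018,-0.03,0],0.03],[75,[-0.018,-0.03,0],0],[75,[-0.016,-0.026,0],0]]}}

```text
time: 20.23
tool_pos: [0.5232, -0.2184, 0.1167]
tcp_rot: [3.119, -0.02, 0.116]
wrist_force: [-0.2, 0.3, 0.5]
width: 0.706
```

```bash
python3 -c "
from h import *
c=bot.read_camera('side')
u,v=proj(c,[.58,-.35,.02])[0].astype(int)
crop(c,max(u-60,0),max(v-60,0),u+60,min(v+60,384),5,'side9.png')
goal(.466,-.166,.034,0)
"
```

```text
t 20.28 pos [ 0.5189 -0.2136  0.1149] yaw -0.65 tilt 4.0 F [-5.5  4.5 -0.9] w 0.703 q6 1.13
shift [-0.0588 -0.0481  0.0764] turn -0.0114 rows 2.6
```

View pics/side9.png

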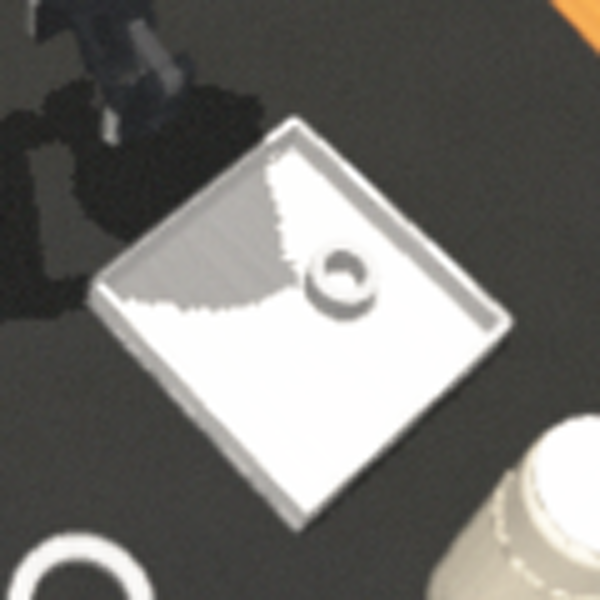

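>>> {"api": "servo_tool", "payload": {"moves": [[75,[-0.016,-0.016,0],-0.01],[75,[-0.016,-0.016,0.005],0],[75,[-0.014,-0.01,0.01],0],[75,[-0.008,-0.004,0.012],0],[75,[-0.004,-0.002,0.01],0],[75,[0,0,0.005],0],[75,[0,0,0],0],[75,[0,0,0],0]]}}

```text
time: 20.95
tool_pos: [0.4643, -0.1631, 0.0738]
tcp_rot: [3.119, 0.004, 0.123]
wrist_force: [-0.0, -0.1, -0.3]
width: 0.709
```

```bash
python3 -c "
from h import *
goal(.466,-.166,.034,0)
"
```

```text
t 20.95 pos [ 0.4643 -0.1631  0.0738] yaw 0.21 tilt 4.66 F [-0.  -0.1 -0.3] w 0.709 q6 1.16
shift [-0.0014  0.002   0.0398] turn 0.0037 rows 1.0
```

>>> {"api": "servo_tool", "payload": {"moves": [[75,[-0.001,0.002,0.01],0],[75,[0,0,0.01],0],[75,[0,0,0.007],0],[75,[0,0,0.004],0],[75,[0,0,0.002],0],[75,[0,0,0],0],[75,[0,0,0],0],[75,[0,0,0],0]]}}

```text
time: 21.62
tool_pos: [0.4698, -0.1688, 0.0385]
tcp_rot: [3.117, 0.002, 0.127]
wrist_force: [0.5, -0.0, 0.5]
width: 0.705
```

```bash
python3 -c "
from h import *
goal(.466,-.166,.034,0)
c=bot.read_camera('side')
u,v=proj(c,[.466,-.166,.02])[0].astype(int)
crop(c,max(u-40,0),max(v-40,0),u+40,min(v+40,384),6,'side10.png')
goal(.466,-.166,.034,0)
"
```

```text
t 21.62 pos [ 0.4698 -0.1688  0.0385] yaw 0.11 tilt 4.83 F [ 0.5 -0.   0.5] w 0.705 q6 1.15
shift [-0.0042 -0.0029  0.0041] turn 0.002 rows 0.2
t 21.67 pos [ 0.4699 -0.1688  0.0386] yaw 0.12 tilt 4.84 F [-0.2 -0.5 -0. ] w 0.703 q6 1.15
shift [-0.0042 -0.0029  0.0042] turn 0.002 rows 0.2
```

View pics/side10.png

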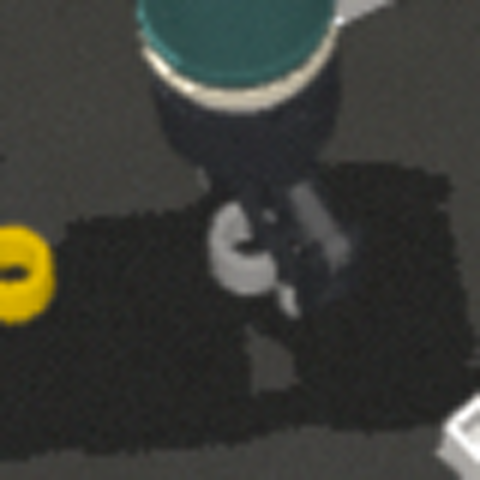

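>>> {"api": "servo_tool", "payload": {"moves": [[75,[-0.005,-0.003,0.004],0],[75,[0,0,0.001],0],[75,[0,0,0],0],[180,[0,0,0],0],[180,[0,0,0],0],[180,[0,0,0],0],[180,[0,0,0],0],[180,[0,0,0],0]]}}

```text
time: 22.33
tool_pos: [0.4652, -0.1655, 0.0341]
tcp_rot: [3.116, 0.002, 0.13]
wrist_force: [0.2, -0.2, -0.7]
width: 0.4
```

```bash
python3 -c "
from h import *
goal(.541,-.354,.12,5)
"
```

```text
t 22.33 pos [ 0.4652 -0.1655  0.0341] yaw 0.14 tilt 4.94 F [ 0.2 -0.2 -0.7] w 0.4 q6 1.16
shift [ 0.0822  0.1904 -0.075 ] turn -0.0848 rows 5.3
```

>>> {"api": "servo_tool", "payload": {"moves": [[180,[0,0,-0.02],0],[180,[0,0,-0.03],0],[180,[0.005,0.015,-0.025],-0.03],[180,[0.014,0.032,-0.005],-0.03],[180,[0.014,0.032,0],-0.025],[180,[0.014,0.032,0],0],[180,[0.014,0.028,0],0],[180,[0.008,0.016,0],0]]}}

```text
time: 23.0
tool_pos: [0.533, -0.3139, 0.121]
tcp_rot: [3.115, 0.149, 0.112]
wrist_force: [0.5, -0.8, -1.8]
width: 0.4
```

```bash
python3 -c "
from h import *
goal(.541,-.354,.10,5)
"
```

```text
t 23.0 pos [ 0.533  -0.3139  0.121 ] yaw 5.55 tilt 4.3 F [ 0.5 -0.8 -1.8] w 0.4 q6 0.87
shift [0.0026 0.0402 0.0222] turn 0.0095 rows 1.1
```

>>> {"api": "servo_tool", "payload": {"moves": [[180,[0.003,0.014,0.006],0.009],[180,[0,0.008,0.01],0],[180,[0,0.004,0.01],0],[180,[0,0,0.01],0],[180,[0,0,0.008],0],[180,[0,0,0.004],0],[180,[0,0,0],0],[180,[0,0,0],0]]}}

```text
time: 23.67
tool_pos: [0.5406, -0.3416, 0.0651]
tcp_rot: [3.121, 0.133, 0.104]
wrist_force: [-0.3, 0.8, -1.7]
width: 0.4
```

```bash
python3 -c "
from h import *
goal(.541,-.354,.037,5)
"
```

```text
t 23.67 pos [ 0.5406 -0.3416  0.0651] yaw 4.91 tilt 3.94 F [-0.3  0.8 -1.7] w 0.4 q6 0.85
shift [-0.0025  0.0119  0.0283] turn -0.0015 rows 0.7
```

>>> {"api": "servo_tool", "payload": {"moves": [[180,[-0.001,0.012,0.006],0],[180,[0,0,0.007],0],[180,[0,0,0.006],0],[180,[0,0,0.003],0],[180,[0,0,0],0],[180,[0,0,0],0],[180,[0,0,0],0],[180,[0,0,0],0]]}}

```text
time: 24.33
tool_pos: [0.5426, -0.3533, 0.0425]
tcp_rot: [3.12, 0.135, 0.106]
wrist_force: [0.1, 0.3, -1.4]
width: 0.403
```

```bash
python3 -c "
from h import *
c=bot.read_camera('side')
u,v=proj(c,[.57,-.35,.02])[0].astype(int)
crop(c,max(u-60,0),max(v-60,0),u+60,min(v+60,384),5,'side11.png')
goal(.541,-.354,.037,5)
"
```

```text
t 24.38 pos [ 0.5427 -0.3533  0.0426] yaw 5.01 tilt 4.01 F [-0.5 -0.4 -2.1] w 0.401 q6 0.83
shift [-0.0021  0.0005  0.0055] turn 0.0002 rows 0.1
```

View pics/side11.png

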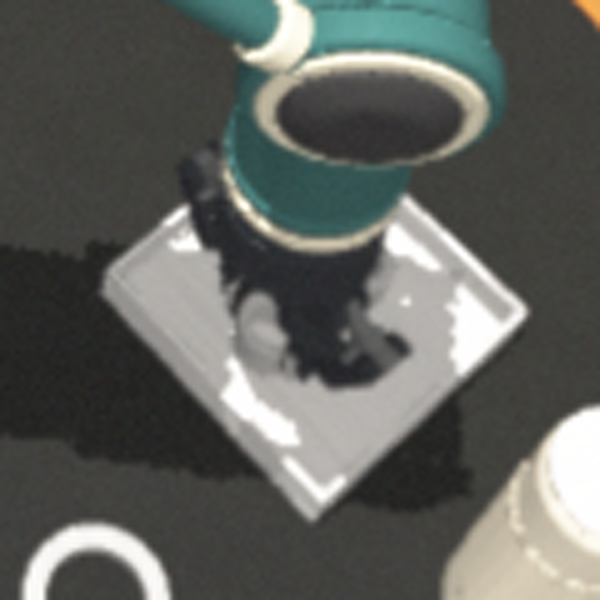

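>>> {"api": "servo_tool", "payload": {"moves": [[180,[0,0,0.004],0],[180,[0,0,0.003],0],[180,[0,0,0],0],[180,[0,0,0],0],[180,[0,0,0],0],[115,[0,0,0],0],[115,[0,0,0],0],[115,[0,0,0],0]]}}

```text
time: 25.05
tool_pos: [0.5446, -0.3544, 0.0376]
tcp_rot: [3.117, 0.136, 0.111]
wrist_force: [0.6, -0.2, -1.1]
width: 0.549
```

```bash
python3 -c "
from h import *
goal(.541,-.354,.12,5)
"
```

```text
t 25.05 pos [ 0.5446 -0.3544  0.0376] yaw 5.04 tilt 4.22 F [ 0.6 -0.2 -1.1] w 0.549 q6 0.83
shift [ 0.0022  0.0011 -0.0825] turn 0.0007 rows 2.0
```

>>> {"api": "servo_tool", "payload": {"moves": [[115,[0,0,-0.01],0],[115,[0,0,-0.025],0],[115,[0,0,-0.03],0],[115,[0,0,-0.03],0],[115,[0,-0.02,-0.01],0],[115,[0,-0.034,0],0],[115,[0,-0.034,0],0],[115,[0,-0.034,0],0]]}}

```text
time: 25.72
tool_pos: [0.5291, -0.2357, 0.1517]
tcp_rot: [3.11, 0.122, 0.124]
wrist_force: [1.4, -0.2, -0.6]
width: 0.547
```

```bash
python3 -c "
from h import *
for n in ('top','side'):
    c=bot.read_camera(n)
    u,v=proj(c,[.57,-.35,.02])[0].astype(int)
    crop(c,max(u-60,0),max(v-60,0),u+60,min(v+60,384),5,n+'12.png')
goal(.519,.274,.17,54.8-90)
"
```

```text
t 25.82 pos [ 0.5279 -0.232   0.1505] yaw 4.83 tilt 4.61 F [-0.1 -0.2  0. ] w 0.546 q6 1.01
shift [ 0.0351 -0.5043 -0.0302] turn 0.6987 rows 12.1
```

View pics/side12.png

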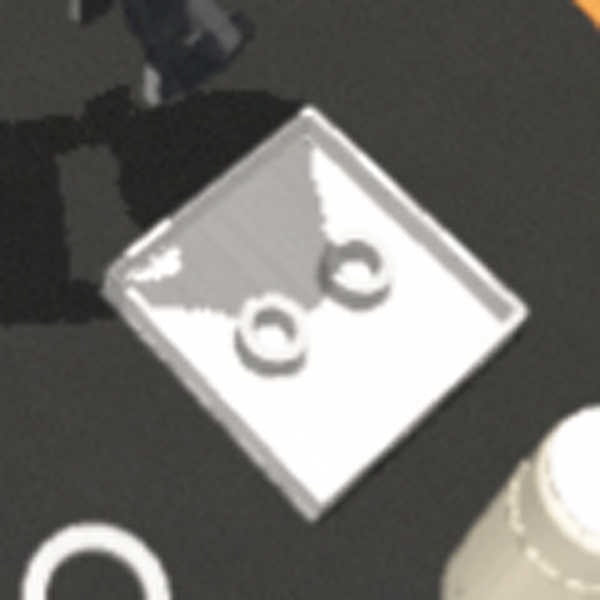

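View pics/top12.png

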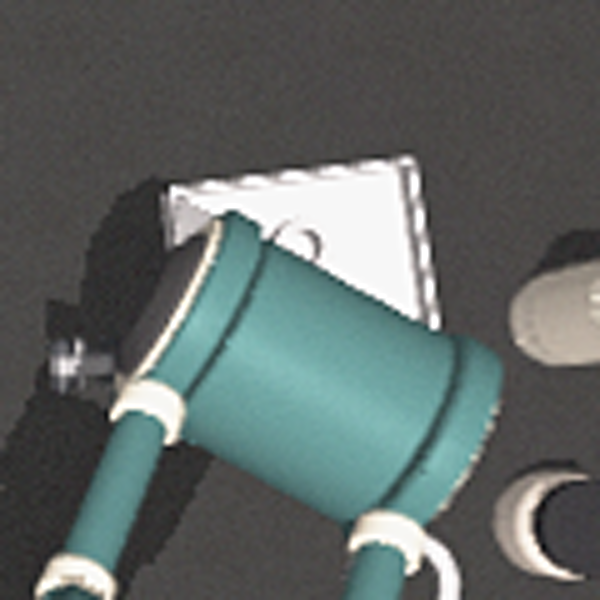

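>>> {"api": "servo_tool", "payload": {"moves": [[115,[0.003,-0.03,0],-0.12],[115,[0.005,-0.029,0],-0.12],[115,[0.008,-0.029,0],-0.12],[115,[0.012,-0.027,0],-0.12],[115,[0.016,-0.025,0],-0.12],[115,[0.019,-0.023,0],-0.12],[115,[0.022,-0.021,0],-0.12],[115,[0.024,-0.018,0],-0.12]]}}

```text
time: 26.48
tool_pos: [0.5269, 0.0071, 0.1526]
tcp_rot: [2.633, 1.575, 0.099]
wrist_force: [-0.7, -0.2, -0.0]
width: 0.551
```

```bash
python3 -c "
from h import *
goal(.519,.274,.17,54.8-90)
"
```

```text
t 26.48 pos [0.5269 0.0071 0.1526] yaw 61.81 tilt 5.54 F [-0.7 -0.2 -0. ] w 0.551 q6 0.49
shift [ 0.2318 -0.1312 -0.0257] turn -1.4484 rows 6.4
```

>>> {"api": "servo_tool", "payload": {"moves": [[115,[0.023,-0.012,-0.004],-0.12],[115,[0.024,-0.009,-0.004],-0.12],[115,[0.025,-0.006,-0.004],-0.12],[115,[0.026,-0.003,-0.004],-0.12],[115,[0.026,0,-0.004],-0.12],[115,[0.026,0.003,0],-0.12],[115,[0.018,0.004,0],-0.12],[115,[0.009,0.004,0],-0.12]]}}

```text
time: 27.15
tool_pos: [0.5289, 0.2012, 0.1749]
tcp_rot: [1.538, 2.62, 0.044]
wrist_force: [-0.3, -0.8, 0.7]
width: 0.549
```

```bash
python3 -c "
from h import *
goal(.519,.274,.17,54.8-90)
R=Ro.from_rotvec(bot.read_state()['tcp_rot']).as_matrix();print(R.round(3))
"
```

```text
t 27.15 pos [0.5289 0.2012 0.1749] yaw 119.01 tilt 6.11 F [-0.3 -0.8  0.7] w 0.549 q6 -0.12
shift [0.0687 0.0266 0.0019] turn -0.4501 rows 1.8
[[-0.484  0.869  0.103]
 [ 0.872  0.488 -0.027]
 [-0.074  0.077 -0.994]]
```

>>> {"api": "servo_tool", "payload": {"moves": [[115,[0.016,0.007,0],-0.11],[115,[0.014,0.01,0],-0.11],[115,[0.01,0.01,0],-0.11],[115,[0.006,0.006,0],-0.08],[115,[0.002,0.003,0],-0.03],[115,[0,0,0],0],[115,[0,0,0],0],[115,[0,0,0],0]]}}

```text
time: 27.82
tool_pos: [0.5328, 0.2665, 0.1789]
tcp_rot: [0.884, 2.896, 0.013]
wrist_force: [-0.4, -0.1, 1.2]
width: 0.55
```

```bash
python3 -c "
from h import *
for n in ('top','side'):
    c=bot.read_camera(n); np.savez(n+'13.npz',**c)
    u,v=proj(c,[.5,.27,.08])[0].astype(int)
    crop(c,max(u-50,0),max(v-60,0),u+50,min(v+50,384),6,n+'13.png')
goal(.519,.274,.10,54.8-90)
"
```

```text
t 27.92 pos [0.5327 0.2663 0.1788] yaw 145.91 tilt 6.55 F [0.1 0.9 0. ] w 0.551 q6 -0.48
shift [ 0.024  -0.0045  0.0766] turn 0.0194 rows 1.9
```

View pics/side13.png

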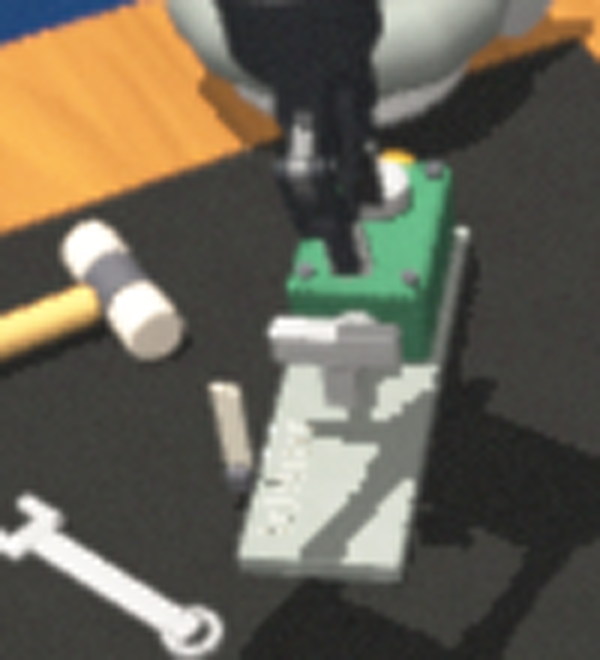

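View pics/top13.png

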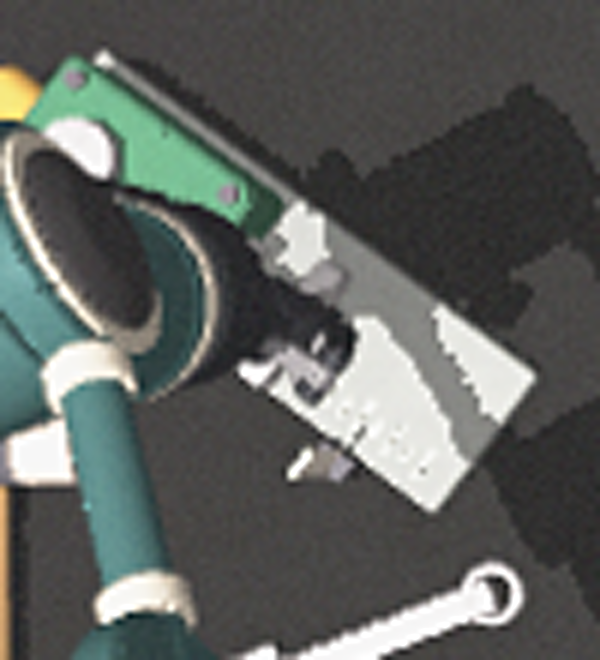

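```bash
python3 - <<'E'
from h import *
c=dict(np.load("top0.npz")); s=dict(np.load("side0.npz"))
def tri(a,b):
    o1,d1=ray(c,[a]);o2,d2=ray(s,[b]);d1=d1[0];d2=d2[0]
    t=np.linalg.lstsq(np.c_[d1,-d2],o2-o1,rcond=None)[0]
    p,q=o1+t[0]*d1,o2+t[1]*d2
    return (p+q)/2,np.linalg.norm(p-q)
bi=tri((150.52,217.93),(190.0,142.9)); ba=tri((149.43,194.43),(208.25,133.6))
print("blade",bi,"bar",ba)
u=np.array([np.cos(np.radians(54.8)),np.sin(np.radians(54.8))]); v=np.array([-u[1],u[0]])
print("top-only z: blade",onz(c,[(150.52,217.93)],.086),"side-only",onz(s,[(190.,142.9)],.086), "bar side",onz(s,[(208.25,133.6)],.094))
# valve axis from green block edges & foot edges at z
g=c
d=bi[0]-ba[0]; print("along",d[:2]@u,"lat",d[:2]@v)
goal(.519,.274,.10,54.8-90)
E
```

```text
blade (array([0.45161862, 0.26859955, 0.08996767]), np.float64(0.0012999436220234944)) bar (array([0.51889658, 0.2728705 , 0.09552859]), np.float64(0.0006537997623427335))
top-only z: blade [[0.45095524 0.26996686 0.086     ]] side-only [[0.45342701 0.27236412 0.086     ]] bar side [[0.51979117 0.27430827 0.094     ]]
along -0.042271173796586334 lat 0.05251392141216632
t 27.92 pos [0.5327 0.2663 0.1788] yaw 145.91 tilt 6.55 F [0.1 0.9 0. ] w 0.551 q6 -0.48
shift [ 0.024  -0.0045  0.0766] turn 0.0194 rows 1.9
```

>>> {"api": "servo_tool", "payload": {"moves": [[115,[0.012,-0.003,0.004],0.012],[115,[0.008,-0.001,0.006],0],[115,[0.004,0,0.01],0],[115,[0,0,0.01],0],[115,[0,0,0.006],0],[115,[0,0,0.002],0],[115,[0,0,0],0],[115,[0,0,0],0]]}}

```text
time: 28.58
tool_pos: [0.5151, 0.2732, 0.1339]
tcp_rot: [0.907, 2.889, 0.012]
wrist_force: [-0.6, 0.2, -0.1]
width: 0.548
```

```bash
python3 -c "
from h import *
goal(.519,.2735,.093,54.4-90)
"
```

```text
t 28.58 pos [0.5151 0.2732 0.1339] yaw 145.02 tilt 6.54 F [-0.6  0.2 -0.1] w 0.548 q6 -0.42
shift [0.0013 0.0008 0.0411] turn 0.0108 rows 1.0
```

>>> {"api": "servo_tool", "payload": {"moves": [[115,[0.001,0.001,0.008],0.01],[115,[0,0,0.009],0],[115,[0,0,0.008],0],[115,[0,0,0.004],0],[115,[0,0,0.001],0],[115,[0,0,0],0],[115,[0,0,0],0],[115,[0,0,0],0]]}}

```text
time: 29.25
tool_pos: [0.5196, 0.2738, 0.1009]
tcp_rot: [0.923, 2.883, 0.013]
wrist_force: [-0.8, 0.1, 0.6]
width: 0.552
```

```bash
python3 -c "
from h import *
for n in ('top','side'):
    c=bot.read_camera(n)
    u,v=proj(c,[.5,.27,.08])[0].astype(int)
    crop(c,max(u-40,0),max(v-50,0),u+40,min(v+40,384),7,n+'14.png')
goal(.519,.2735,.093,54.4-90)
"
```

```text
t 29.35 pos [0.5197 0.2738 0.1012] yaw 144.35 tilt 6.59 F [-0.1 -0.3  0.5] w 0.546 q6 -0.41
shift [ 0.0012 -0.001   0.0081] turn -0.0009 rows 0.2
```

View pics/side14.png

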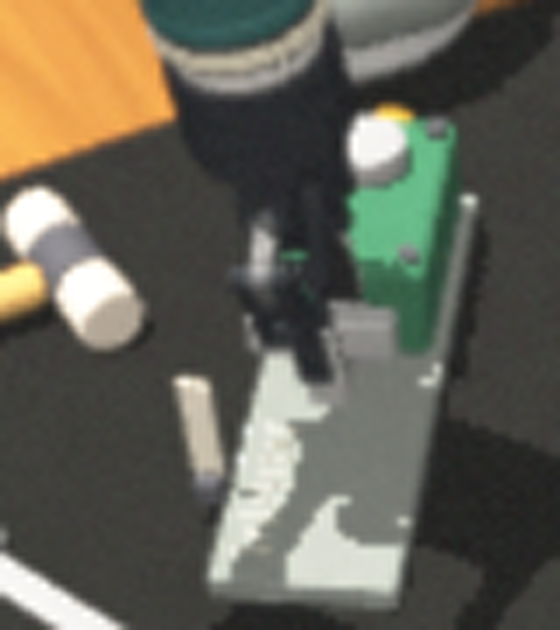

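View pics/top14.png

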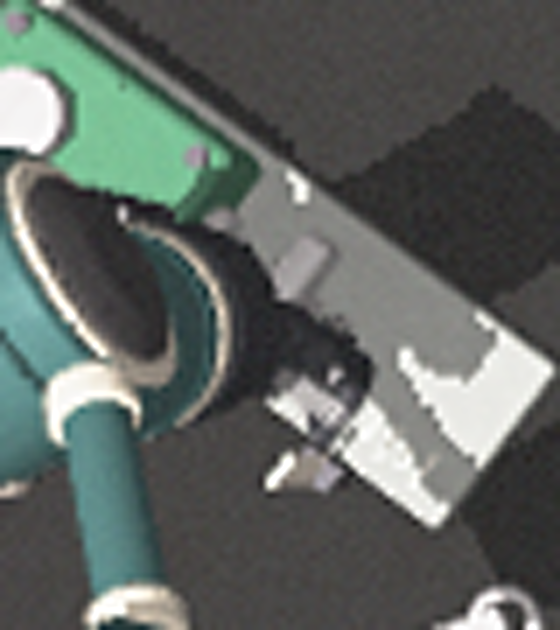

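>>> {"api": "servo_tool", "payload": {"moves": [[115,[0.001,-0.001,0.006],0],[115,[0,0,0.001],0],[115,[0,0,0],0],[220,[0,0,0],0],[220,[0,0,0],0],[220,[0,0,0],0],[220,[0,0,0],0],[220,[0,0,0],0]], "newtons": 70}}

```text
time: 30.02
tool_pos: [0.5199, 0.2744, 0.0949]
tcp_rot: [0.921, 2.881, 0.016]
wrist_force: [1.5, 1.6, -0.9]
width: 0.175
```

```bash
python3 -c "
from h import *
goal(.519,.2735,.093,54.4-90)
u=np.array([.582,.813]);print(bot.read_state()['tool_pos'][:2]@u, bot.read_state()['wrist_force'][:2]@u)
"
```

```text
t 30.02 pos [0.5199 0.2744 0.0949] yaw 144.39 tilt 6.71 F [ 1.5  1.6 -0.9] w 0.175 q6 -0.4
shift [ 0.0005 -0.0013  0.0018] turn -0.0001 rows 0.1
0.5256446415308315 2.180910195913645
```

>>> {"api": "servo_tool", "payload": {"moves": [[220,[0,-0.005,0],0],[220,[0,-0.006,0],0],[220,[0,-0.006,0],0],[220,[0,-0.006,0],0],[220,[0,-0.005,0],0],[220,[0,-0.003,0],0],[220,[0,0,0],0],[220,[0,0,0],0]]}}

```text
time: 30.68
tool_pos: [0.5033, 0.2509, 0.0949]
tcp_rot: [0.92, 2.876, 0.032]
wrist_force: [3.4, 6.0, -3.3]
width: 0.179
```

```bash
python3 -c "
from h import *
u=np.array([.582,.813])
p=np.array([.519,.2735])-.041*u
goal(p[0],p[1],.093,54.4-90)
print(bot.read_state()['tool_pos'][:2]@u, bot.read_state()['wrist_force'][:2]@u)
"
```

```text
t 30.68 pos [0.5033 0.2509 0.0949] yaw 144.36 tilt 7.08 F [ 3.4  6.  -3.3] w 0.179 q6 -0.43
shift [ 0.0006 -0.0136  0.001 ] turn -0.0007 rows 0.3
0.4969057126562244 6.869222752429912
```

>>> {"api": "servo_tool", "payload": {"moves": [[220,[0,-0.005,0],0],[220,[0,-0.005,0],0],[220,[0,-0.003,0],0],[220,[0,-0.001,0],0],[220,[0,0,0],0],[220,[0,0,0],0],[220,[0,0,0],0],[220,[0,0,0],0]]}}

```text
time: 31.35
tool_pos: [0.4968, 0.2417, 0.0949]
tcp_rot: [0.919, 2.87, 0.05]
wrist_force: [4.9, 5.8, -3.0]
width: 0.174
```

```bash
python3 -c "
from h import *
u=np.array([.582,.813])
p=np.array([.519,.2735])-.041*u
for n in ('top','side'):
    c=bot.read_camera(n); np.savez(n+'15.npz',**c)
    a,b=proj(c,[.49,.25,.08])[0].astype(int)
    crop(c,a-25,b-25,a+25,b+25,12,n+'15.png'); print(a,b)
goal(p[0],p[1],.093,54.4-90)
print(bot.read_state()['tool_pos'][:2]@u, bot.read_state()['wrist_force'][:2]@u)
"
```

```text
158 204
203 144
t 31.45 pos [0.4968 0.2418 0.0949] yaw 144.28 tilt 7.55 F [ 4.6  4.9 -2.6] w 0.174 q6 -0.45
shift [ 0.0006 -0.0024  0.0017] turn -0.0021 rows 0.1
0.48568552841277207 6.713787265489654
```

View pics/side15.png

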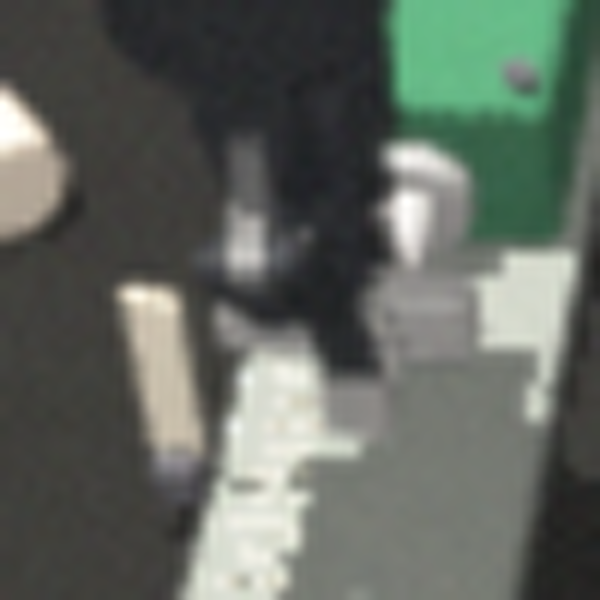

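View pics/top15.png

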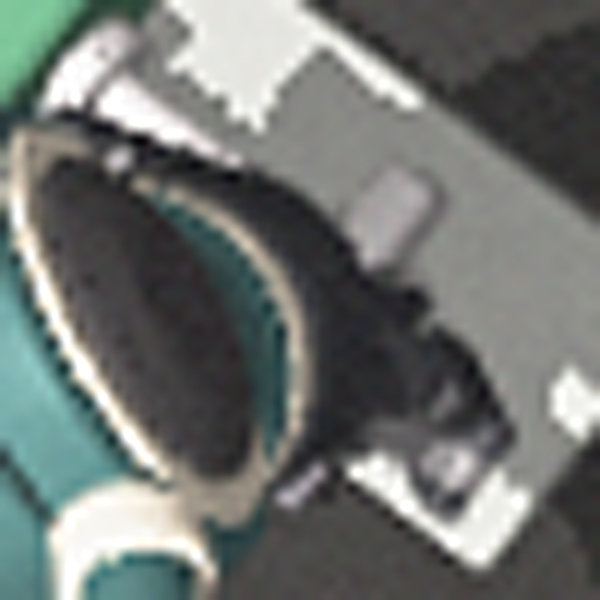

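```bash
python3 - <<'E'
from h import *
c=dict(np.load("top15.npz")); s=dict(np.load("side15.npz"))
crop(c,158,188,174,206,32,"t15b.png"); crop(s,205,160-18,225,160,32,"s15b.png") if 0 else crop(s,205,138,223,154,36,"s15b.png")
E
```

```text
(no output)
```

View pics/t15b.png

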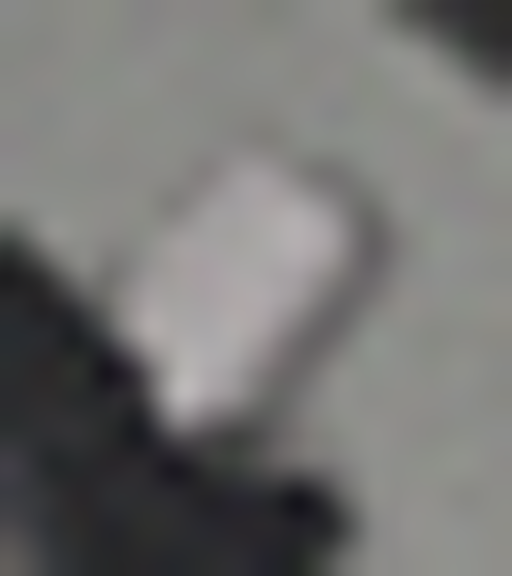

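View pics/s15b.png

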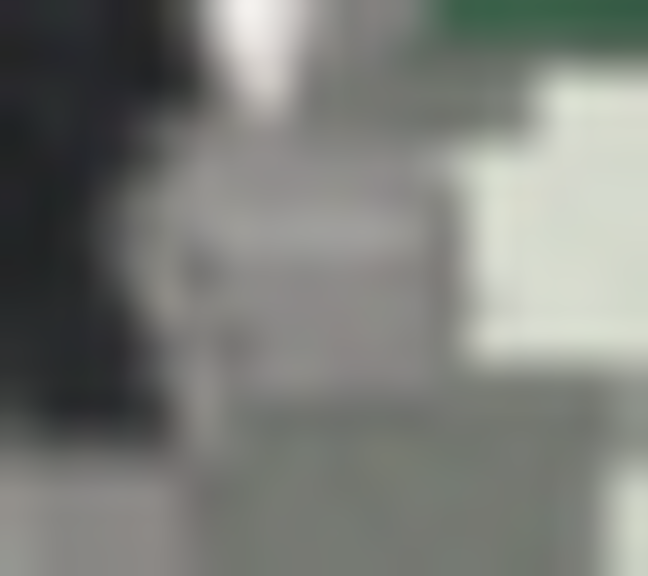

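```bash
python3 - <<'E'
from h import *
c=dict(np.load("top15.npz")); s=dict(np.load("side15.npz"))
b=onz(c,[(164.97,196.22)],.094)[0]; i=onz(c,[(150.52,217.93)],.086)[0]
# side: top-face mid (back edge y~130?, front edge y~250 at x~330)
bs=onz(s,[(205+x/36-.5,138+y/36-.5) for x,y in [(330,145),(330,250),(330,197)]],.094)
is_=onz(s,[(190.0,142.9)],.086)[0]
for a in (53.8,54.4,55):
    u=np.array([np.cos(np.radians(a)),np.sin(np.radians(a))])
    r=np.array([.519,.2735])@u
    tcp0=np.array([.5199,.2744])@u; tcp=bot.read_state()["tool_pos"][:2]@u
    print(a,"top bar-idx",(b-i)[:2]@u,"side",[((x-is_)[:2]@u).round(4) for x in bs],"| rest-based: idx off",(i[:2]@u-r).round(4),"tcp moved",(tcp-tcp0).round(4),"top bar moved",(b[:2]@u-r).round(4))
E
```

```text
53.8 top bar-idx 0.003949597600193531 side [np.float64(0.0059), np.float64(-0.0072), np.float64(-0.0006)] | rest-based: idx off -0.043 tcp moved -0.04 top bar moved -0.0391
54.4 top bar-idx 0.00315610874720345 side [np.float64(0.0051), np.float64(-0.008), np.float64(-0.0014)] | rest-based: idx off -0.0425 tcp moved -0.04 top bar moved -0.0393
55 top bar-idx 0.002362273791323138 side [np.float64(0.0043), np.float64(-0.0088), np.float64(-0.0022)] | rest-based: idx off -0.0419 tcp moved -0.04 top bar moved -0.0396
```

```bash
python3 - <<'E'
from h import *
c=dict(np.load("top0.npz")); s=dict(np.load("side0.npz"));s15=dict(np.load("side15.npz"))
g=c["pixels"].astype(float).min(2)
np.set_printoptions(linewidth=200)
print(g[213:224,146:160].astype(int))
w=np.clip(g[213:224,146:154]-130,0,None); w[:2]=0
yy,xx=np.mgrid[213:224,146:154]; print("blade top centroid",(w*xx).sum()/w.sum(),(w*yy).sum()/w.sum())
g=s["pixels"].astype(float).min(2); print(g[139:150,185:197].astype(int))
m=c["pixels"].astype(float).min(2); print(m[180:208,139:162].astype(int))
E
```

```text
[[ 62  63  64  64  64  63  67  62  42 149 215 212 224 225]
 [ 67  67  66  61  63  60  62  59  74  73  65 102 223 220]
 [ 66  62  66  70  62  82 119  68 126 146  80  66 144 111]
 [ 67  66  64  64  54 183 238 114 130 127 130 132  59  74]
 [ 66  70  61  61 108 255 233 128 122 122 121 152 115  72]
 [ 70  65  59 107 241 255 130 119 123 118 139 150 158 143]
 [ 64  64  59 228 255 121 119 120 120 109 154 156 145  71]
 [ 62  65  56 213 163  84  85  90  91 103 150 155  87  49]
 [ 65  64  61  56  57  63  66  64  66  66  72  91  61  69]
 [ 65  70  66  65  68  66  68  65  67  65  66  66  62  68]
 [ 63  67  65  65  66  67  66  66  70  64  68  66  66  67]]
blade top centroid 150.5643153526971 217.90145228215766
[[ 54  55  53  57  54  54  54  52  56  55  56  56]
 [ 53  55  54  56  55  57  57  56  57  55  58  55]
 [ 56  53  56  54  54  58  58  56  53  56  56  56]
 [ 55  57  58  83  99  83  78  66  57  57  53  55]
 [ 56  57  84 170 215 179 171 124  66  56  55  57]
 [ 57  52  69 128 174 172 187 169  79  58  58  56]
 [ 56  55  65 111 160 163 167 154  85  57  59  55]
 [ 53  53  62  97 156 163 164 153  91
[... 2128 characters left out ...]
4 123 152 226 223 220 217 221 219]
 [146 213 225 239 241 244 249 236 124  97 173 225 218 140 120 117 226 221 220 219 220 218 219]
 [ 57 106 248 245 244 247 246 186  88 139 223 232 192 146 144 131 224 220 219 220 219 218 218]
 [ 65  57 244 246 250 250 213  92 104 197 232 248 224 224 238 185 220 218 229 220 217 216 217]
 [ 63  60  50 177 255 229 122 105 174 222 249 204 217 225 247 207 218 223 247 222 218 219 220]
 [ 66  64  62  52 138 102 120 177 229 218 217 219 218 239 186 218 216 232 224 220 219 220 219]
 [ 72  67  65  64  62  59  77 224 226 222 220 217 216 236 220 221 223 186 219 221 221 219 218]
 [ 67  68  68  65  67  63  56  44 151 214 223 219 220 219 219 227 231 220 222 230 231 219 218]]
```

>>> {"api": "servo_tool", "payload": {"moves": [[220,[0,-0.0015,0],0],[220,[0,-0.001,0],0],[220,[0,0,0],0],[220,[0,0,0],0],[220,[0,0,0],0],[220,[0,0,0],0],[220,[0,0,0],0],[220,[0,0,0],0]]}}

```text
time: 32.12
tool_pos: [0.4963, 0.2411, 0.0949]
tcp_rot: [0.917, 2.867, 0.06]
wrist_force: [4.2, 5.5, -2.6]
width: 0.175
```

```bash
python3 -c "
from h import *
u=np.array([.582,.813])
for n in ('top','side'):
    c=bot.read_camera(n); np.savez(n+'16.npz',**c)
c=dict(np.load('top16.npz'));crop(c,158,188,174,206,32,'t16b.png')
s=dict(np.load('side16.npz'));crop(s,185,135,225,165,18,'s16b.png')
goal(.5,.25,.093,54.4-90)
print(bot.read_state()['tool_pos'][:2]@u, bot.read_state()['wrist_force'][:2]@u)
"
```

```text
t 32.22 pos [0.4963 0.241  0.0949] yaw 144.26 tilt 7.84 F [ 3.8  5.9 -3. ] w 0.171 q6 -0.45
shift [0.0024 0.0093 0.0024] turn -0.0025 rows 0.2
0.48480144273388026 7.031063103594406
```

View pics/t16b.png

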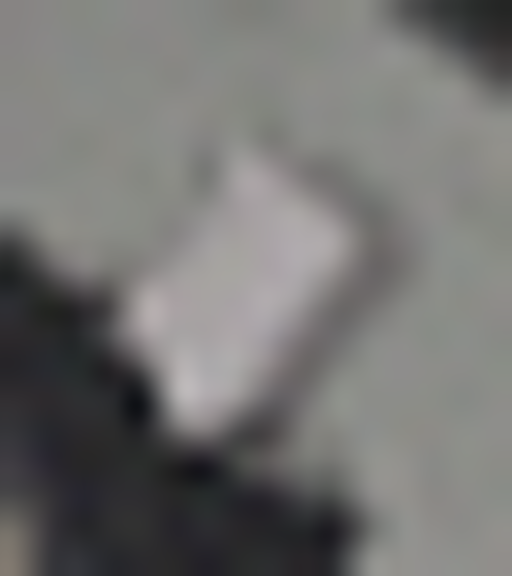

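View pics/s16b.png

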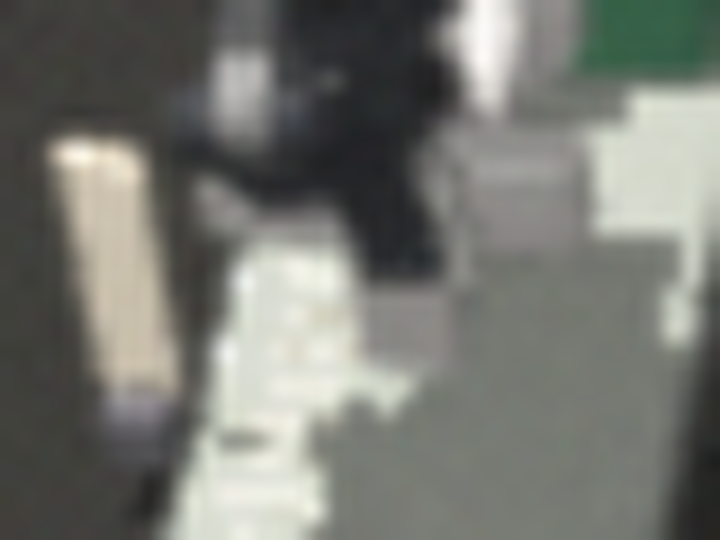

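```bash
python3 - <<'E'
from h import *
a=np.radians(54.4); u=np.array([np.cos(a),np.sin(a),0]); v=np.array([-u[1],u[0],0])
r=np.array([.519,.2735,0])
def prof(f,z,v0,v1,s):
    c=dict(np.load(f)); vs=np.linspace(v0,v1,9)
    X=r+s[:,None,None]*u+vs[None,:,None]*v; X[...,2]=z
    p=proj(c,X.reshape(-1,3)).astype(np.float32)
    g=c["pixels"].astype(np.float32).mean(2)
    return cv2.remap(g,p[:,:1],p[:,1:],cv2.INTER_LINEAR).reshape(len(s),-1).mean(1)
def show(n,s,p):
    print(n); print(" ".join(f"{x*1e3:.0f}:{y:.0f}" for x,y in zip(s,p)))
s=np.arange(-.014,.0145,.001)
show("rest top far",s,prof("top0.npz",.094,-.032,-.022,s))
show("rest top near",s,prof("top0.npz",.094,.02,.032,s))
show("rest side far",s,prof("side0.npz",.094,-.032,-.022,s))
show("rest side near",s,prof("side0.npz",.094,.020,.032,s))
s2=s-.041
show("now top far",s2,prof("top16.npz",.094,-.031,-.022,s2))
show("now side far",s2,prof("side16.npz",.094,-.031,-.022,s2))
s3=np.arange(-.054,-.0295,.001)
show("blade top",s3,prof("top0.npz",.086,.048,.057,s3))
show("blade side",s3,prof("side0.npz",.086,.048,.057,s3))
E
```

```text
rest top far
-14:126 -13:125 -12:121 -11:114 -10:106 -9:102 -8:105 -7:118 -6:147 -5:184 -4:215 -3:233 -2:239 -1:241 -0:239 1:237 2:236 3:236 4:235 5:233 6:229 7:225 8:221 9:217 10:216 11:216 12:216 13:217 14:218
rest top near
-14:226 -13:215 -12:194 -11:164 -10:135 -9:115 -8:112 -7:130 -6:165 -5:203 -4:231 -3:244 -2:248 -1:248 -0:246 1:245 2:244 3:243 4:242 5:241 6:238 7:228 8:214 9:206 10:206 11:211 12:214 13:217 14:218
rest side far
-14:132 -13:133 -12:136 -11:142 -10:147 -9:153 -8:159 -7:170 -6:184 -5:198 -4:212 -3:223 -2:226 -1:227 -0:229 1:230 2:231 3:229 4:228 5:226 6:224 7:214 8:191 9:168 10:145 11:122 12:107 13:98 14:90
rest side near
-14:125 -13:128 -12:134 -11:141 -10:148 -9:156 -8:165 -7:178 -6:194 -5:208 -4:221 -3:229 -2:230 -1:230 -0:231 1:232 2:232 3:230 4:229 5:228 6:226 7:210 8:185 9:159 10:136 11:110 12:98 13:90 14:81
now top far
-55:139 -54:137 -53:134 -52:128 -51:121 -50:114 -49:111 -48:113 -47:122 -46:136 -45:151 -44:161 -43:166 -42:167 -41:166 -40:165 -39:163 -38:162 -37:160 -36:158 -35:156 -34:150 -33:143 -32:136 -31:132 -30:133 -29:135 -28:136 -27:137
now side far
-55:138 -54:139 -53:139 -52:139 -51:140 -50:140 -49:142 -48:146 -47:150 -46:154 -45:156 -44:154 -43:152 -42:149 -41:146 -40:144 -39:143 -38:141 -37:139 -36:137 -35:133 -34:128 -33:122 -32:117 -31:114 -30:115 -29:115 -28:116 -27:117
blade top
-54:93 -53:98 -52:103 -51:108 -50:111 -49:114 -48:119 -47:126 -46:148 -45:183 -44:223 -43:244 -42:239 -41:208 -40:161 -39:114 -38:82 -37:67 -36:64 -35:65 -34:67 -33:68 -32:69 -31:68 -30:68
blade side
-54:151 -53:154 -52:157 -51:160 -50:163 -49:166 -48:169 -47:174 -46:179 -45:183 -44:188 -43:193 -42:196 -41:198 -40:200 -39:186 -38:161 -37:137 -36:114 -35:93 -34:83 -33:76 -32:69 -31:62 -30:58
```

```bash
python3 - <<'E'
from h import *
a=np.radians(54.4); u=np.array([np.cos(a),np.sin(a),0]); v=np.array([-u[1],u[0],0])
r=np.array([.519,.2735,0])
for f in ("side0","side16","top0","top16"):
    c=dict(np.load(f+".npz")); d=c["depth"]
    yy,xx=np.mgrid[0:384,0:512]; o,dd=ray(c,np.c_[xx.ravel(),yy.ravel()])
    X=o+dd*d.reshape(-1,1)   # dd has unit z in camera
    X[d.ravel()==0]=np.nan
    q=np.c_[(X-r)@u,(X-r)@v,X[:,2]]*1e3
    col=c["pixels"].reshape(-1,3)
    print(f)
    m=(q[:,1]>42)&(q[:,1]<63)&(q[:,0]>-60)&(q[:,0]<-25)&(q[:,2]>25)&(q[:,2]<100)
    for p,k in zip(q[m],np.flatnonzero(m)): print(" blade",(k%512,k//512),p.round(1),col[k].min()) if f in("side0","top0") else None
    rng=(-14,14) if f.endswith("0") and not f.endswith("16") else (-58,-25)
    m=(q[:,1]>-36)&(q[:,1]<(36 if f.endswith("e0") or f=="top0" else -20))&(q[:,0]>rng[0])&(q[:,0]<rng[1])&(q[:,2]>66)&(q[:,2]<100)
    Q=q[m]; t=Q[:,2]>90
    print(" bar topface n",t.sum(),"u range",np.percentile(Q[t,0],[2,10,50,90,98]).round(1) if t.sum() else "", "z",np.median(Q[t,2]) if t.sum() else "")
    fm=(Q[:,2]<89); print(" front face n",fm.sum(),np.percentile(Q[fm,0],[10,50,90]).round(1) if fm.sum() else "")
E
```

```text
side0
 blade (np.int64(188), np.int64(143)) [-38.7  59.4  84.6] 170
 blade (np.int64(189), np.int64(143)) [-39.3  55.9  85.4] 215
 blade (np.int64(190), np.int64(143)) [-36.7  53.5  83.2] 179
 blade (np.int64(188), np.int64(144)) [-43.7  58.3  85. ] 128
 blade (np.int64(189), np.int64(144)) [-41.9  55.6  83.6] 174
 blade (np.int64(190), np.int64(144)) [-42.5  52.2  84.4] 172
 blade (np.int64(191), np.int64(144)) [-40.5  49.6  82.8] 187
 blade (np.int64(192), np.int64(144)) [-44.1  45.1  86.6] 169
 blade (np.int64(189), np.int64(145)) [-42.7  56.   79.9] 160
 blade (np.int64(190), np.int64(145)) [-41.   53.3  78.5] 163
 blade (np.int64(191), np.int64(145)) [-40.9  50.   78.7] 167
 blade (np.int64(192), np.int64(145)) [-41.8  46.4  79.9] 154
 blade (np.int64(189), np.int64(146)) [-42.7  56.6  75.4] 156
 blade (np.int64(190), np.int64(146)) [-43.2  53.2  76.2] 163
 blade (np.int64(191), np.int64(146)) [-41.1  50.6  74.4] 164
 blade (np.int64(192), np.int64(146)) [-43.2  46.6  76.8] 153
 blade (np.int64(189), np.int64(147)) [-38.4  58.7  66.6] 151
 blade (np.int64(190), np.int64(147)) [-
[... 5724 characters left out ...]
150), np.int64(220)) [-44.5  59.3  83.9] 163
 blade (np.int64(151), np.int64(220)) [-44.2  59.8  71.3] 84
 blade (np.int64(152), np.int64(220)) [-44.3  59.9  60.6] 85
 blade (np.int64(153), np.int64(220)) [-44.2  60.3  48.4] 90
 blade (np.int64(156), np.int64(220)) [-48.4  57.5  33.2] 150
 blade (np.int64(157), np.int64(220)) [-50.7  55.7  32.7] 155
 blade (np.int64(158), np.int64(220)) [-52.5  54.5  29.2] 87
 blade (np.int64(157), np.int64(221)) [-52.3  58.4  31.3] 91
 bar topface n 127 u range [-6.8 -5.2  0.1  6.7  8.2] z 94.5324007434929
 front face n 32 [-6.9 -6.1 -4.8]
top16
 bar topface n 24 u range [-47.7 -46.2 -40.  -34.5 -32.5] z 94.44251766937938
 front face n 7 [-47.1 -46.6 -39.7]
```

```bash
python3 - <<'E'
from h import *
a=np.radians(54.4); u=np.array([np.cos(a),np.sin(a),0]); v=np.array([-u[1],u[0],0])
r=np.array([.519,.2735,0])
def Q(f):
    c=dict(np.load(f+".npz")); d=c["depth"]
    yy,xx=np.mgrid[0:384,0:512]; o,dd=ray(c,np.c_[xx.ravel(),yy.ravel()])
    X=o+dd*d.reshape(-1,1); X=X[d.ravel()>0]
    return np.c_[(X-r)@u,(X-r)@v,X[:,2]]*1e3
def box(q,u0,u1,v0,v1,z0,z1):
    return q[(q[:,0]>u0)&(q[:,0]<u1)&(q[:,1]>v0)&(q[:,1]<v1)&(q[:,2]>z0)&(q[:,2]<z1)]
def st(n,x): print(n,len(x),"med",np.median(x).round(2),"mean",x.mean().round(2),"sd",x.std().round(2))
for n in ("side","top"):
    q=Q(n+"0"); q16=Q(n+"16"); 
    st(n+" blade face",box(q,-50,-36,46,59,42,82)[:,0])
    b=box(q,-14,5,-33,-14,74,89); st(n+" bar front -v",b[:,0])
    b=box(q,-14,5,14,33,74,89); st(n+" bar front +v",b[:,0])
    st(n+" bar now -v",box(q16,-55,-36,-33,-18,74,89)[:,0])
    st(n+" foot/block front face",box(q,40,80,-36,36,60,70)[:,0])
E
```

```text
side blade face 35 med -42.0 mean -42.1 sd 1.56
side bar front -v 19 med -2.86 mean -3.41 sd 1.55
side bar front +v 18 med -3.95 mean -3.58 sd 1.46
side bar now -v 18 med -43.95 mean -43.85 sd 2.34
side foot/block front face 69 med 59.82 mean 61.47 sd 5.67
top blade face 12 med -44.21 mean -44.06 sd 0.67
top bar front -v 8 med -5.99 mean -5.84 sd 0.74
top bar front +v 7 med -6.11 mean -6.16 sd 0.42
top bar now -v 6 med -46.96 mean -46.92 sd 0.49
top foot/block front face 59 med 58.09 mean 61.19 sd 6.9
```

>>> {"api": "servo_tool", "payload": {"moves": [[220,[0,-0.002,0],0],[220,[0,-0.002,0],0],[220,[0,-0.001,0],0],[220,[0,0,0],0],[220,[0,0,0],0],[220,[0,0,0],0],[220,[0,0,0],0],[220,[0,0,0],0]]}}

```text
time: 32.88
tool_pos: [0.4944, 0.2383, 0.0949]
tcp_rot: [0.917, 2.864, 0.069]
wrist_force: [5.0, 5.6, -2.7]
width: 0.176
```

```bash
cat > m.py <<'E'
from h import *
a=np.radians(54.4); u=np.array([np.cos(a),np.sin(a),0]); v=np.array([-u[1],u[0],0])
r=np.array([.519,.2735,0])
def Q(f):
    c=dict(np.load(f+".npz")); d=c["depth"]
    yy,xx=np.mgrid[0:384,0:512]; o,dd=ray(c,np.c_[xx.ravel(),yy.ravel()])
    X=o+dd*d.reshape(-1,1); X=X[d.ravel()>0]
    return np.c_[(X-r)@u,(X-r)@v,X[:,2]]*1e3
def box(q,u0,u1,v0,v1,z0,z1):
    return q[(q[:,0]>u0)&(q[:,0]<u1)&(q[:,1]>v0)&(q[:,1]<v1)&(q[:,2]>z0)&(q[:,2]<z1)]
def st(n,x): print(n,len(x),"med",np.median(x).round(2),"mean",x.mean().round(2),"sd",x.std().round(2))
import sys
k=sys.argv[1]
for n in ("side","top"):
    c=bot.read_camera(n); np.savez(n+k+".npz",**c)
    q=Q(n+k)
    b=box(q,-55,-36,46,59,42,82)
    if len(b): st(n+" blade",b[:,0])
    st(n+" bar",box(q,-58,-36,-33,-18,74,89)[:,0])
    t=box(q,-58,-28,-33,-18,90,99)[:,0]; print(n,"top face 5-95",np.percentile(t,[5,95]).round(1))
goal(.5,.25,.093,54.4-90)
S=bot.read_state();print((S['tool_pos']@u-.52564)*1e3, S['wrist_force'][:2]@u[:2])
E
python3 m.py 17
```

```text
side blade 33 med -41.64 mean -41.62 sd 1.64
side bar 15 med -48.61 mean -48.41 sd 1.37
side top face 5-95 [-48.8 -33.9]
top bar 5 med -50.23 mean -50.44 sd 0.35
top top face 5-95 [-50.5 -37.2]
t 32.98 pos [0.4943 0.2383 0.0949] yaw 144.23 tilt 8.12 F [ 4.3  5.4 -3.5] w 0.17 q6 -0.46
shift [0.0024 0.0126 0.0027] turn -0.003 rows 0.3
-44.07701258361563 6.8745303269303015
```

```bash
python3 -c "
from h import *
for n in ('top','side'):
    c=dict(np.load(n+'17.npz')); cv2.imwrite('pics/'+n+'17.png',cv2.resize(c['pixels'][:,:,::-1],(768,576),interpolation=cv2.INTER_CUBIC))"
```

```text
(no output)
```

View pics/side17.png

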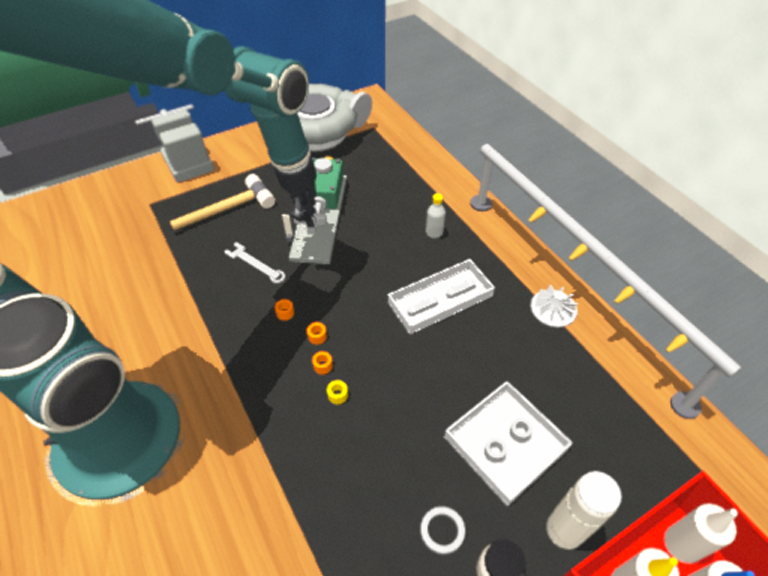

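View pics/top17.png

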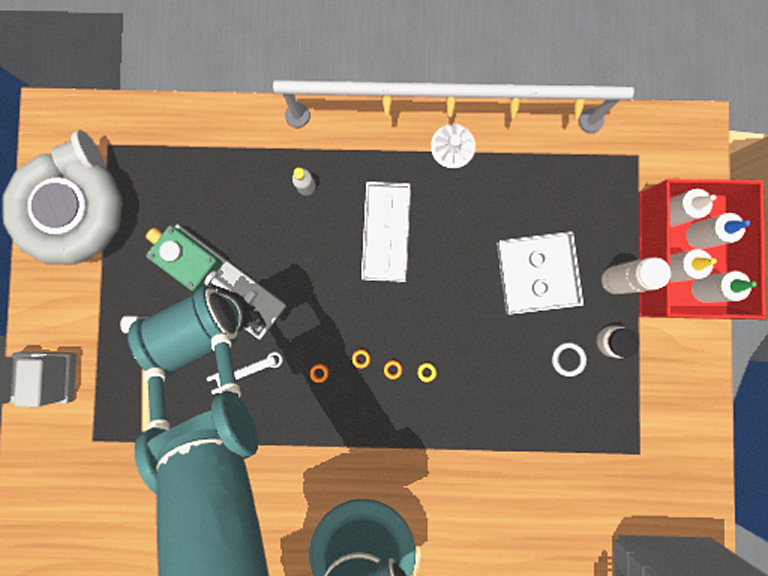

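Both keys lie flat in the long pan at side (422,302) and (461,286). Both bushes stand in the square pan at (496,448) and (521,430). The bystanders are unmoved and the bar is held at the blade, so I'm handing in.

```bash
python3 -c "
from h import *
print(bot.finish_job())"
```

```text
the job is handed in; nothing more can be done
None
```

I handed the job in at about 33 s, with the gripper still holding the bar at the mark.

- **Parts:** Both shaft keys lie flat, end to end, in the long pan. Both grey bushes stand upright and apart on the square pan's floor. The last pictures from both cameras show this.
- **Bystanders:** The orange and yellow bushes, the ring, tools and bottles look unmoved in those pictures.
- **Air valve:** The bar is pulled out 44 mm. Depth readings put its middle 0.3 mm beyond the blade in the side view and 0.3 mm short of it in the top view. The top figure uses the blade position from the first picture, because the arm hid the blade at the end. The pull on the wrist read about 7 N, against about 8.3 N expected from the spring.
- **Checks that disagreed:** My first blade estimates, from pixel edges, ranged from 39 to 44 mm of pull. I went by the depth readings of the bar and blade faces, which agreed between the two cameras.
- **Tilt:** The gripper drifted to about 8° off vertical by the end, mostly along the bar, but the grip held.

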